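# Find the overweight gift box, pack the rest and close the carton

## Robot

A 6-joint arm with a two-finger parallel gripper is mounted at the origin on a cart in front of the work surface, level with it; the furniture and walls round the work are solid. World frame = base frame: x ahead of the robot, y to its left, z up, the work surface at z = 0. Lengths are in mm, angles in rad, forces in N, time in s.
With the tool pointing down it reaches from about 350 to 875 mm from the base axis. Payload 4.2 kg.
Tool frame: the origin (TCP) lies midway between the tips of the shut fingers; the grasp point (between the pads) lies 19 mm behind it; z points along the fingers, y is the line along which they close (so a half turn about z gives the same grasp; the last joint's range is limited). The gripper opens to 85 mm and grips with 20 to 120 N. Pads are 22 mm wide; open, the fingers measure 114 mm over their backs; the gripper's body (76 mm by 85 mm) begins 54 mm behind the grasp point. The pads swing forward as they close: fully open they stand 13 mm farther back than shut.
Start: joints at [-1.04, 0.385, 0.008, 0, -1.194, -0.259], TCP at [167.808, -602.03, 205.612] pointing down, gripper open.
Joint ranges: [-3.14, 3.14], [-1.21, 2.06], [-1.07, 1.41], [-3.16, 2.05], [-2.99, -0.16], [-3.1, 3.1]. Speed limits (rad/s): [2.79, 2.79, 3.14, 3.14, 3.14, 3.14].

## Interface

Orientations are given as a unit quaternion [x, y, z, w].
In Python, from bench import sensors, get_image, camera_params, job_done gives the robot as it stands.
- The arm moves only by the tool servo_tool, never from a script. Its argument "motion" is a list of rows, each an object with "travel": the shift along the tool's x, y, z as a fraction of full scale, a list of three; "rot": the turn, a rotation vector about the tool's x, y, z as a fraction of full scale, a list of three; "hand": the opening, from 0 (shut) to 1 (fully open). In form: [{"travel": [x, y, z], "rot": [wx, wy, wz], "hand": hand}, ...]. A call has 1 to 10 rows; each row shifts and turns the commanded pose from where the row before left it, along the tool's axes as they then stand; what a row does not reach is not made up. Full scale, the value 1, is 25 cm for a shift and 360 degrees for a turn. A row lasts 1/12 s, in which the tool goes at most 41.7 mm and 7.16 degrees, less where a joint would pass 70% of its speed; a pose out of reach is approached as far as the arm can. A call with a number of a shift or a turn outside -1 to 1 is refused whole. A call with a gripper value outside its range is refused whole. The fingers move at their own pace and stop on an object; the grip force is fixed at half the most. Time passes only in rows, so rows that do not move let the fingers close. It gives the time, the measured TCP pose, the force, the opening and the grip force at its end, in the units of the state.
- sensors.read_state(): the state, without advancing time (a new reading comes with each control period).
- get_image(name): name is "scene" or "top" or "wrist"; returns (picture, depth): 400x640x3 uint8, red, green, blue; 400x640 float32, mm along the optical axis (not along the pixel's ray), 0 where there is no reading.
- camera_params(name): a dict with "camera_matrix" (3x3 intrinsics, pixels), "dist" ([k1, k2, p1, p2, k3] as OpenCV has them; the pictures are not rectified), "R" (3x3) and "t" (3): a world point X has camera coordinates R X + t; the wrist camera has in their place "mount" (4x4, takes a point from camera to tool coordinates, whose origin is the TCP and whose axes are the flange's). Camera axes: x right, y down, z forward; pixel columns grow to the right and rows downward; lengths in mm; the calibration is good to about 2 mm. A picture is of the moment at which its call begins: read the wrist's pose just before it. camera_params takes no time and is no camera call.
- job_done(): hands the job in; it is judged then, once.
The state is a dict: "clock": time; "joints": joint angles; "joint_vel": joint speeds; "joint_efforts": joint torques, N m; "position": TCP position; "ee_rot": TCP orientation; "contact_force": force on the tool from outside, world axes, zero at the start; "wrist_torque": the same for the moment, N m; "gripper_width": finger opening in mm; "grasp_force": force on a finger pad.
Only numpy, scipy, OpenCV 4.12 (cv2) and the standard library are available. Lean on these libraries where they do the work, as an engineer would, in place of code of your own. Each camera call takes 0.05 s, during which the arm holds its last target. There are 200 camera calls.

## Task

The closed gift boxes look alike, but one has a wrong, far heavier filling: find it by lifting them in turn and put it in the shallow grey tray, and put all the others in the open shipping carton, each box flat on the bottom, none stacked. When all of them are sorted, close the carton: first fold both short end flaps right down with the long flaps still open, then fold both long flaps flat over them. Leave everything else on the table where it is.

Things in the scene. Friction and masses are not known exactly. Their poses are not given: they have to be found in the camera images.
- carton: Open brown cardboard shipping carton, fixed to the table. Origin: centre of its underside; x across the short way (outside 158 mm), y along the long way (outside 218 mm), z up; inside 150 x 210 mm, walls and floor 4 mm, wall rim 84 mm above the table. Four hinged flaps stand up and lean outward from its rim.
- tray: Shallow grey tray with a steel rim, fixed to the table, 110 x 120 mm along its x and y, 16 mm high, walls and floor 4 mm. Origin: centre of its underside, z up.
- drawer_unit_mid (a point): Middle of the grey steel drawer unit, fixed furniture to be kept clear of: 190 mm high, footprint 180 x 200 mm with its 180 mm side turned 63 deg anticlockwise from x; drawer knobs stick out 25 mm more on the side that looks to the front right. Nothing is to be done with it.
- box_1: Closed cube gift box, 54 mm each way, dark teal with a cream lid and a gold dot on top; the origin is its centre, 27 mm above what it stands on. All boxes look alike. An ordinary one weighs 115 to 145 g; exactly one of those present weighs about 390 g. Three or four of the four boxes are there.
- box_2: Closed cube gift box, 54 mm each way, dark teal with a cream lid and a gold dot on top; the origin is its centre, 27 mm above what it stands on. All boxes look alike. An ordinary one weighs 115 to 145 g; exactly one of those present weighs about 390 g. Three or four of the four boxes are there.
- box_3: Closed cube gift box, 54 mm each way, dark teal with a cream lid and a gold dot on top; the origin is its centre, 27 mm above what it stands on. All boxes look alike. An ordinary one weighs 115 to 145 g; exactly one of those present weighs about 390 g. Three or four of the four boxes are there.
- box_4: Closed cube gift box, 54 mm each way, dark teal with a cream lid and a gold dot on top; the origin is its centre, 27 mm above what it stands on. All boxes look alike. An ordinary one weighs 115 to 145 g; exactly one of those present weighs about 390 g. Three or four of the four boxes are there.
- end_flap_left (a joint): Angle of the short end flap at the +y end of the carton, rad; 1.6 to 1.8 at the start. 0 is flat shut, 1.57 upright, 2.5 leaning fully outward (it can be pushed out so far in passing; a push at the edge then works best inward and upward); stays where it is left (about 0.5 N at its free edge moves it). The flap is 62 mm from hinge to free edge, 4 mm thick, 152 mm wide.
- end_flap_left_hinge (a point): Middle of the hinge line of the short end flap at the +y end of the carton, on its outer edge, 84 mm above the table.
- end_flap_right (a joint): Angle of the short end flap at the -y end of the carton, rad; 1.6 to 1.8 at the start. 0 is flat shut, 1.57 upright, 2.5 leaning fully outward (it can be pushed out so far in passing; a push at the edge then works best inward and upward); stays where it is left (about 0.5 N at its free edge moves it). The flap is 62 mm from hinge to free edge, 4 mm thick, 152 mm wide.
- end_flap_right_hinge (a point): Middle of the hinge line of the short end flap at the -y end of the carton, on its outer edge, 84 mm above the table.
- long_flap_near (a joint): Angle of the long flap on the -x side of the carton, rad; 1.6 to 1.8 at the start. 0 is flat shut, 1.57 upright, 2.5 leaning fully outward (it can be pushed out so far in passing; a push at the edge then works best inward and upward); stays where it is left (about 0.5 N at its free edge moves it). The flap is 77 mm from hinge to free edge, 4 mm thick, 216 mm wide.
- long_flap_near_hinge (a point): Middle of the hinge line of the long flap on the -x side of the carton, on its outer edge, 89 mm above the table.
- long_flap_far (a joint): Angle of the long flap on the +x side of the carton, rad; 1.6 to 1.8 at the start. 0 is flat shut, 1.57 upright, 2.5 leaning fully outward (it can be pushed out so far in passing; a push at the edge then works best inward and upward); stays where it is left (about 0.5 N at its free edge moves it). The flap is 77 mm from hinge to free edge, 4 mm thick, 216 mm wide.
- long_flap_far_hinge (a point): Middle of the hinge line of the long flap on the +x side of the carton, on its outer edge, 89 mm above the table.
- amber_bottle: Amber bottle with black cap, 55 mm across, 99 mm high; origin at the centre of its underside. A bystander, not part of the job.
- bead_jar: Glass jar with black lid, 68 mm across, 95 mm high; origin at the centre of its underside. A bystander, not part of the job.
- dropper_1: Small brown dropper bottle, 33 mm across, 102 mm high; origin at the centre of its underside. A bystander, not part of the job.
- vial_3: Small red-brown vial with a cork, 26 mm across, 68 mm high; origin at the centre of its underside. A bystander, not part of the job.
- lid_tin: Food tin, 57 mm across, 72 mm high; origin at the centre of its underside. A bystander, not part of the job.
Not all that is in view belongs to the job. What is shaped like the box_3 but blue is not meant.

How it is judged (in metres and radians):
On the way, in this order (a step that is already met when the one before it is completed fails the run):
1. every box is sorted and released: the heavy one in the tray, the others in the carton, each flat on the bottom (((x of box_1 in the frame of carton between -0.07 and 0.07 m and y of box_1 in the frame of carton between -0.1 and 0.1 m and z of box_1 in the frame of carton between 0.023 and 0.038 m and contact force between box_1 and carton below 2.4 N) or (x of box_1 in the frame of tray between -0.04 and 0.04 m and y of box_1 in the frame of tray between -0.045 and 0.045 m and z of box_1 in the frame of tray between 0.023 and 0.038 m and contact force between box_1 and tray above 2.4 N)) and contact force between each of box_1, box_2, box_3, box_4 and the fingers below 0.2 N and linear speed of each of box_1, box_2, box_3, box_4 below 0.03 m/s and ((x of box_2 in the frame of carton between -0.07 and 0.07 m and y of box_2 in the frame of carton between -0.1 and 0.1 m and z of box_2 in the frame of carton between 0.023 and 0.038 m and contact force between box_2 and carton below 2.4 N) or (x of box_2 in the frame of tray between -0.04 and 0.04 m and y of box_2 in the frame of tray between -0.045 and 0.045 m and z of box_2 in the frame of tray between 0.023 and 0.038 m and contact force between box_2 and tray above 2.4 N)) and ((x of box_3 in the frame of carton between -0.07 and 0.07 m and y of box_3 in the frame of carton between -0.1 and 0.1 m and z of box_3 in the frame of carton between 0.023 and 0.038 m and contact force between box_3 and carton below 2.4 N) or (x of box_3 in the frame of tray between -0.04 and 0.04 m and y of box_3 in the frame of tray between -0.045 and 0.045 m and z of box_3 in the frame of tray between 0.023 and 0.038 m and contact force between box_3 and tray above 2.4 N)) and ((x of box_4 in the frame of carton between -0.07 and 0.07 m and y of box_4 in the frame of carton between -0.1 and 0.1 m and z of box_4 in the frame of carton between 0.023 and 0.038 m and contact force between box_4 and carton below 2.4 N) or (x of box_4 in the frame of tray between -0.04 and 0.04 m and y of box_4 in the frame of tray between -0.045 and 0.045 m and z of box_4 in the frame of tray between 0.023 and 0.038 m and contact force between box_4 and tray above 2.4 N))), for 0.3 s.
2. both short end flaps are down while both long flaps are still open (value of joint each of end_flap_left, end_flap_right below 0.15 rad and value of joint each of long_flap_near, long_flap_far above 0.7 rad), for 0.2 s.
At the end, for the whole second after the job is handed in: The heavy box lies flat in the tray, all other boxes lie flat on the carton's bottom (centres within 7 mm of their resting height), all released and at rest, and all four flaps are within 0.15 rad of flat shut (all of step 1 and value of joint each of end_flap_left, end_flap_right, long_flap_near, long_flap_far below 0.15 rad); the robot touches nothing.
It fails at once if a bystander is moved more than 4 cm (distance of any of amber_bottle, bead_jar, dropper_1, vial_3, lid_tin from where it was at the start of the episode above 0.04 m).
Of filling_p, filling_q only 1 to 1 are there at a start; the rules pass over those that are not, and their reading is None.
Of box_1, box_3 only 1 to 2 are there at a start; the rules pass over those that are not, and their reading is None.
At some moment in a run one of box_1, box_2, box_3, box_4 may be knocked a few centimetres aside while the robot is not near it.
Once in a run the grip may slacken for a moment while it holds something.
It also fails if it takes over 208 s, if anything falls off the work surface, if the arm or the gripper's body presses on something with over 40 N, if the wrist force passes 120 N, or if a joint passes its speed limit or range.

## Working session

There is one attempt and no reset: what is moved stays moved. The work goes in short steps, Python scripts to look and compute and a tool call to move; the robot and the scene stay as the last step left them, time stands still between calls to the robot, and variables do not carry over. Pictures are saved under pics/ and viewed, at most 14 in all, crops included, and the job is handed in when it is done.

Besides the shell and the picture viewer there is one more tool, called after ">>>" by a JSON object that holds its "fn" and its "kwargs", one argument or row to a line. servo_tool: Moves the arm, as the interface text tells. Its arguments: {"type":"object","properties":{"motion":{"type":"array"}},"required":["motion"]}

```bash
mkdir -p pics; ls; python3 - <<'E'
from bench import sensors, get_image, camera_params
import cv2, numpy as np
s=sensors.read_state(); print(s)
for n in ["scene","top"]:
    im,d=get_image(n); cv2.imwrite(f"pics/{n}0.png",im[:,:,::-1]); np.savez(f"{n}0.npz",im=im,d=d)
    p=camera_params(n); print(n,{k:np.round(np.array(v),3).tolist() for k,v in p.items()})
print(camera_params("wrist"))
E
```

```text
pics
{'clock': 0.0, 'joints': array([-1.04036799e+00,  3.85561906e-01,  6.63199600e-03, -5.35749608e-04,
       -1.19404672e+00, -2.58575435e-01]), 'joint_vel': array([ 0.00064947,  0.00060627,  0.00083158, -0.00153369, -0.00142846,
        0.00080946]), 'joint_efforts': array([ 9.38982976e-05, -3.92289591e+01,  1.88405800e+01,  4.18631405e+00,
       -4.62918411e-03, -1.09421272e-06]), 'position': array([ 167.65428452, -601.41159461,  204.51541231]), 'ee_rot': array([-1.35410280e-01,  9.90788981e-01,  1.10211086e-03, -1.89143044e-04]), 'contact_force': array([-0.05493173, -0.10413027, -0.84817422]), 'wrist_torque': array([ 0.02567919, -0.00392815, -0.02279382]), 'grasp_force': 0.0, 'gripper_width': 85.25087758708312}
scene {'camera_matrix': [[386.207, 0.0, 317.654], [0.0, 386.207, 197.793], [0.0, 0.0, 1.0]], 'dist': [0.029, 0.0, 0.0, 0.0, 0.0], 'R': [[-0.537, -0.844, 0.019], [-0.598, 0.364, -0.714], [0.595, -0.395, -0.7]], 't': [484.226, 312.434, 1040.812]}
top {'camera_matrix': [[496.581, 0.0, 324.377], [0.0, 496.581, 201.352], [0.0, 0.0, 1.0]], 'dist': [-0.033, 0.0, 0.0, 0.0, 0.0], 'R': [[0.045, -0.999, 0.006], [-0.92, -0.044, -0.389], [0.389, 0.012, -0.921]], 't': [225.135, 569.77, 1504.127]}
{'camera_matrix': array([[338.81043287,   0.        , 314.96707559],
       [  0.        , 338.81043287, 198.8562614 ],
       [  0.        ,   0.        ,   1.        ]]), 'dist': array([-0.01292795,  0.        ,  0.        ,  0.        ,  0.        ]), 'mount': array([[ 3.37288087e-04, -9.59843198e-01, -2.80536844e-01,
         7.14126452e+01],
       [ 9.99999895e-01,  2.36493954e-04,  3.93142434e-04,
        -4.48939479e-01],
       [-3.11009823e-04, -2.80536947e-01,  9.59843177e-01,
        -1.69077645e+02],
       [ 0.00000000e+00,  0.00000000e+00,  0.00000000e+00,
         1.00000000e+00]])}
```

View pics/top0.png

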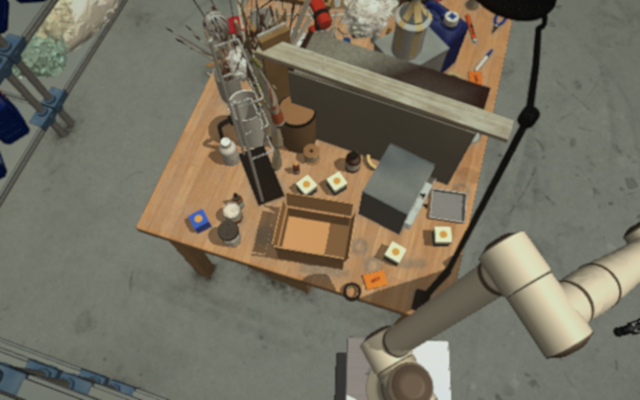

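View pics/scene0.png

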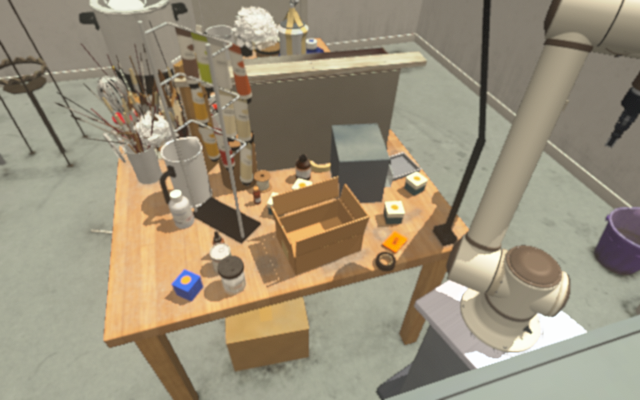

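The top view shows four boxes (pixels 307,185; 336,183; 395,253; 443,235), the carton around (315,230), the tray at (447,206), the drawer unit at (398,187), and a lamp pole from (425,300) to (530,115) beside the arm. The scene view confirms these. A partition stands behind, and the blue cube at far left is a decoy.

```bash
cat > h.py <<'E'
import cv2, numpy as np
from bench import sensors, get_image, camera_params
from scipy.spatial.transform import Rotation as Ro
def cam(n,s=None):
    p=camera_params(n); K=np.array(p["camera_matrix"]);D=np.array(p["dist"])
    if n=="wrist":
        M=np.array(p["mount"]);R=Ro.from_quat(s["ee_rot"]).as_matrix()
        Rw=R@M[:3,:3]; c=R@M[:3,3]+s["position"]      # cam->world
    else:
        Rw=np.array(p["R"]).T; c=-Rw@np.array(p["t"])
    return K,D,Rw,c
def rays(uv,C):
    K,D,Rw,c=C
    q=cv2.undistortPoints(np.array(uv,float).reshape(-1,1,2),K,D)[:,0]
    return np.c_[q,np.ones(len(q))]@Rw.T
def onz(uv,z,C):
    r=rays(uv,C); c=C[3]; return c+r*((z-c[2])/r[:,2:])
def cloud(d,C):
    v,u=np.mgrid[:400,:640]; uv=np.c_[u.ravel(),v.ravel()]
    X=C[3]+rays(uv,C)*d.reshape(-1,1); X[d.ravel()==0]=np.nan
    return X.reshape(400,640,3)
E
python3 - <<'E'
from h import *
T=np.load("top0.npz");C=cam("top");X=cloud(T["d"],C);im=T["im"]
hsv=cv2.cvtColor(im,cv2.COLOR_RGB2HSV)
# lids: cream at z~54
m=((np.abs(X[...,2]-54)<8)&(hsv[...,2]>150)).astype(np.uint8)
n,l,st,ce=cv2.connectedComponentsWithStats(m)
for i in range(1,n):
    if st[i,4]>60:
        pts=np.argwhere(l==i)[:,::-1]; P=onz(pts,54,C)[:,:2].astype(np.float32)
        print("lid",ce[i].round(),st[i,4],cv2.minAreaRect(P))
# heightmaps of combined clouds
S=np.load("scene0.npz");Y=cloud(S["d"],cam("scene"))
A=np.r_[np.c_[X.reshape(-1,3),im.reshape(-1,3)],np.c_[Y.reshape(-1,3),S["im"].reshape(-1,3)]]
A=A[np.isfinite(A[:,0])];A=A[np.argsort(A[:,2])]
A=A[(A[:,2]>-20)]
H=np.zeros((450,400,3),np.uint8);G=np.zeros((450,400))
r=((950-A[:,0])/2).astype(int);c=((350-A[:,1]+150)/2.5).astype(int)
k=(r>=0)&(r<450)&(c>=0)&(c<400)
H[r[k],c[k]]=A[k,5:2:-1];G[r[k],c[k]]=A[k,2]
np.save("G.npy",G)
g=cv2.applyColorMap(np.clip(G/400*255,0,255).astype(np.uint8),cv2.COLORMAP_JET)
cv2.imwrite("pics/map.png",np.hstack([H,g]))
def zs(uv):print(uv,X[uv[1],uv[0]].round())
for uv in [(447,206),(445,192),(398,187),(383,170),(430,295),(440,280),(460,250),(490,190),(530,115),(227,150),(198,219),(232,210),(228,231),(262,175),(295,169),(312,152),(352,160),(400,115),(375,280),(351,291),(315,230)]: zs(uv)
E
```

```text
lid [337. 181.] 220 ((663.0407104492188, 213.54275512695312), (55.18851852416992, 54.42364501953125), 35.858341217041016)
lid [306. 184.] 222 ((645.4285888671875, 317.1870422363281), (55.10173416137695, 54.219635009765625), 41.41828536987305)
lid [198. 218.] 205 ((502.690673828125, 671.0314331054688), (49.44734573364258, 49.86955261230469), 32.2475471496582)
lid [443. 234.] 245 ((484.3720397949219, -145.50030517578125), (52.51738739013672, 55.902122497558594), 2.210862159729004)
lid [395. 252.] 258 ((417.4497375488281, 12.926284790039062), (53.9427490234375, 53.97929382324219), 61.24028778076172)
(447, 206) [ 607. -176.    7.]
(445, 192) [nan nan nan]
(398, 187) [586.  22. 191.]
(383, 170) [643.  69. 193.]
(430, 295) [259. -76. 144.]
(440, 280) [260. -67. 323.]
(460, 250) [303. -88. 455.]
(490, 190) [ 389. -116.  622.]
(530, 115) [ 472. -147.  794.]
(227, 150) [735. 593. 110.]
(198, 219) [500. 671.  54.]
(232, 210) [533. 559.  67.]
(228, 231) [449. 557.  94.]
(262, 175) [694. 479.  12.]
(295, 169) [706. 361.  46.]
(312, 152) [775. 305.  48.]
(352, 160) [729. 164.  88.]
(400, 115) [763.  33. 327.]
(375, 280) [330.  75.  16.]
(351, 291) [295. 151.  -4.]
(315, 230) [498. 280.   5.]
```

View pics/map.png

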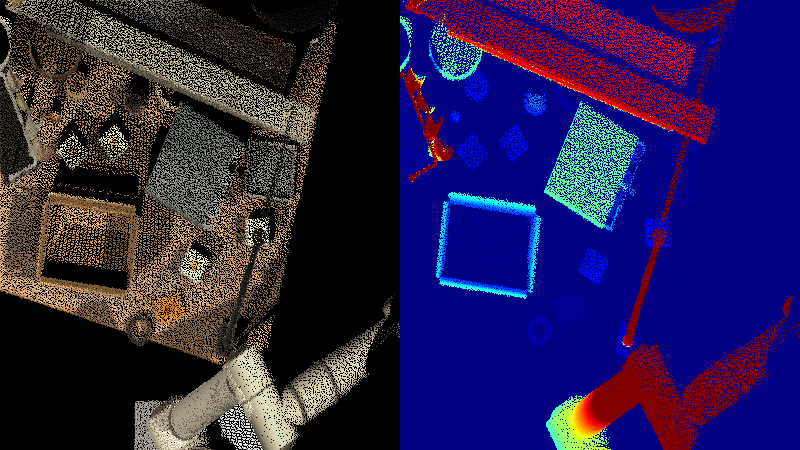

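The map matches the given sizes: the lids measure 54–55 mm at z = 54. The lamp pole runs up close to the arm's swing, so I'll check the arm's geometry and locate the carton, tray and bystanders precisely.

```bash
python3 - <<'E'
from h import *
T=np.load("top0.npz");X=cloud(T["d"],cam("top"));S=np.load("scene0.npz");Y=cloud(S["d"],cam("scene"))
print("arm top px"); 
for uv in [(385,360),(410,380),(440,320),(480,280),(500,250),(530,290),(560,330),(570,290),(600,260),(630,240),(620,325)]: print(uv,X[uv[1],uv[0]].round())
print("arm scene px")
for uv in [(515,330),(525,260),(480,240),(500,180),(530,100),(555,40),(590,20),(625,20),(632,100),(620,130),(455,235),(470,190),(480,140),(485,80),(487,10)]: print(uv,Y[uv[1],uv[0]].round())
P=np.r_[X.reshape(-1,3),Y.reshape(-1,3)];P=P[np.isfinite(P[:,0])]
b=P[(P[:,0]>200)&(P[:,0]<700)&(P[:,1]<-40)&(P[:,1]>-220)&(P[:,2]>80)]
for z in range(80,1200,80):
    q=b[(b[:,2]>z)&(b[:,2]<z+80)]
    if len(q): print("pole",z,np.median(q,0).round(),q.min(0).round(),q.max(0).round(),len(q))
# carton flaps
c=P[(P[:,0]>380)&(P[:,0]<630)&(P[:,1]>130)&(P[:,1]<430)]
w=c[(c[:,2]>70)&(c[:,2]<86)];
print("rim rect",cv2.minAreaRect(w[:,:2].astype(np.float32)))
f=c[(c[:,2]>2)&(c[:,2]<8)];
w=c[(c[:,2]>15)&(c[:,2]<80)];print("wall rect",cv2.minAreaRect(w[:,:2].astype(np.float32)))
w=c[(c[:,2]>100)];print("flap rect",cv2.minAreaRect(w[:,:2].astype(np.float32)),w[:,2].max())
t=P[(P[:,0]>530)&(P[:,0]<700)&(P[:,1]>-260)&(P[:,1]<-100)&(P[:,2]>5)&(P[:,2]<25)]
t=P[(P[:,0]>530)&(P[:,0]<700)&(P[:,1]>-260)&(P[:,1]<-110)&(P[:,2]>12)&(P[:,2]<20)];print("tray",cv2.minAreaRect(t[:,:2].astype(np.float32)))
# zoomed top view
im=T["im"][130:310,190:480,::-1]; cv2.imwrite("pics/z.png",cv2.resize(im,None,fx=2.7,fy=2.7,interpolation=cv2.INTER_CUBIC))
E
```

```text
arm top px
(385, 360) [ 62.  66. 211.]
(410, 380) [ 12.   3. 238.]
(440, 320) [130. -29. 468.]
(480, 280) [180. -71. 646.]
(500, 250) [218. -87. 727.]
(530, 290) [ 145. -136.  726.]
(560, 330) [  75. -180.  728.]
(570, 290) [ 152. -217.  710.]
(600, 260) [ 235. -325.  637.]
(630, 240) [ 320. -465.  531.]
(620, 325) [  353. -1155.  -734.]
arm scene px
(515, 330) [-56.  32.  43.]
(525, 260) [ 15.  18. 238.]
(480, 240) [103.  66. 247.]
(500, 180) [141.  22. 385.]
(530, 100) [181. -33. 543.]
(555, 40) [204. -70. 647.]
(590, 20) [170. -88. 689.]
(625, 20) [ 129. -115.  696.]
(632, 100) [ 173. -563.  387.]
(620, 130) [ 174. -638.  260.]
(455, 235) [243. -81.  32.]
(470, 190) [  807. -1105.  -732.]
(480, 140) [269. -65. 379.]
(485, 80) [330. -95. 503.]
(487, 10) [ 397. -115.  637.]
pole 80 [571. -78. 118.] [ 256. -187.   80.] [700. -41. 160.] 541
pole 160 [645. -64. 190.] [ 257. -186.  160.] [700. -40. 240.] 1033
pole 240 [276. -76. 282.] [ 257. -184.  240.] [700. -59. 320.] 550
pole 320 [ 682. -158.  367.] [ 258. -220.  320.] [700. -56. 400.] 803
pole 400 [296. -79. 440.] [269. -96. 401.] [325. -65. 480.] 442
pole 480 [337. -94. 524.] [ 200. -109.  480.] [367. -41. 560.] 570
pole 560 [ 366. -104.  605.] [ 200. -129.  560.] [411. -48. 640.] 951
pole 640 [221. -73. 689.] [ 200. -220.  640.] [699. -57. 720.] 1689
pole 720 [ 250. -137.  735.] [ 200. -219.  720.] [664. -74. 800.] 1850
rim rect ((471.1258850097656, 265.5148620605469), (180.51919555664062, 277.1847839355469), 1.9996932744979858)
wall rect ((505.0836181640625, 279.11566162109375), (250.0656280517578, 298.6996154785156), 0.4626576602458954)
flap rect ((505.3412170410156, 279.61993408203125), (250.11370849609375, 299.61431884765625), 0.21552523970603943) 595.2261703492844
tray ((622.1482543945312, -179.728271484375), (123.34806823730469, 146.39596557617188), 82.12689208984375)
```

View pics/z.png

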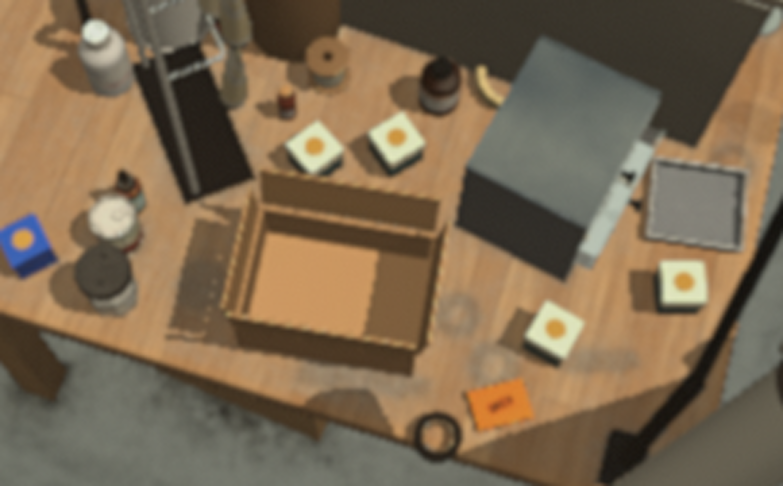

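The zoomed view shows the carton with all flaps upright, the clear tray at right, and the lamp pole leaning over the right front. The cloud puts the pole at about (260,-67), vertical to z≈390, then leaning out to (472,-147,794). I'll carry the tool high and close in, past the inside of the pole, before working from the left.

>>> {"fn": "servo_tool", "kwargs": {
  "motion": [
    {"travel":[0,0,-0.16],"rot":[0,0,0.0144],"hand":1},
    {"travel":[0,0,-0.16],"rot":[0,0,0.0144],"hand":1},
    {"travel":[0,0,-0.16],"rot":[0,0,0.0144],"hand":1},
    {"travel":[0.024,0.0926,-0.1215],"rot":[0,0,0],"hand":1},
    {"travel":[0.024,0.0926,-0.1215],"rot":[0,0,0],"hand":1},
    {"travel":[0.024,0.0926,-0.1215],"rot":[0,0,0],"hand":1},
    {"travel":[0.024,0.0926,-0.1215],"rot":[0,0,0],"hand":1}
  ]
}}

```text
clock: 0.68
position: [143.3, -508.1, 448.0]
ee_rot: [-0.0, 1.0, 0.001, -0.0]
contact_force: [0.9, -0.8, 0.3]
gripper_width: 85.3
grasp_force: 0.0
```

```bash
python3 -c "
from h import *
s=sensors.read_state();print(s['position'].round(1),Ro.from_quat(s['ee_rot']).as_matrix().round(3).tolist(),s['joints'].round(3),s['contact_force'].round(2),s['clock'])"
```

```text
[ 143.3 -508.1  448. ] [[-1.0, -0.0, -0.0], [-0.0, 1.0, 0.001], [0.0, 0.001, -1.0]] [-0.989  0.151  0.276 -0.    -1.696 -0.582] [ 0.93 -0.82  0.3 ] 0.6833
```

>>> {"fn": "servo_tool", "kwargs": {
  "motion": [
    {"travel":[0.0236,0.0924,-0.1208],"rot":[0,0,0],"hand":1},
    {"travel":[0.0236,0.0924,-0.1208],"rot":[0,0,0],"hand":1},
    {"travel":[0.0236,0.0924,-0.1208],"rot":[0,0,0],"hand":1},
    {"travel":[0.0236,0.0924,-0.1208],"rot":[0,0,0],"hand":1},
    {"travel":[0.0236,0.0924,-0.1208],"rot":[0,0,0],"hand":1},
    {"travel":[0.0236,0.0924,-0.1208],"rot":[0,0,0],"hand":1},
    {"travel":[0.0236,0.0924,-0.1208],"rot":[0,0,0],"hand":1},
    {"travel":[0.0236,0.0924,-0.1208],"rot":[0,0,0],"hand":1},
    {"travel":[0.0236,0.0924,-0.1208],"rot":[0,0,0],"hand":1},
    {"travel":[0,0,0],"rot":[0,0,0],"hand":1}
  ]
}}

```text
clock: 1.52
position: [87.1, -298.3, 724.9]
ee_rot: [0.0, 1.0, -0.006, 0.005]
contact_force: [-1.5, 0.9, 1.8]
gripper_width: 85.7
grasp_force: 0.0
```

```bash
python3 -c "
from h import *
s=sensors.read_state();print(s['position'].round(1),s['joints'].round(3),s['contact_force'].round(2),s['clock'])
X=cloud(np.load('top0.npz')['d'],cam('top'))
for uv in [(530,113),(540,60),(547,15),(510,5),(470,5)]: print(uv,X[uv[1],uv[0]].round())"
```

```text
[  87.1 -298.3  724.9] [-0.744 -0.018  0.852  0.004 -2.426 -0.825] [-1.52  0.85  1.81] 1.5167
(530, 113) [ 475. -147.  796.]
(540, 60) [1884. -968. -738.]
(547, 15) [ 2226. -1053.  -728.]
(510, 5) [ 911. -210.  636.]
(470, 5) [1540. -325.    5.]
```

>>> {"fn": "servo_tool", "kwargs": {
  "motion": [
    {"travel":[-0.14,0.088,0],"rot":[0,0,0],"hand":1},
    {"travel":[-0.14,0.088,0],"rot":[0,0,0],"hand":1},
    {"travel":[-0.14,0.088,0],"rot":[0,0,0],"hand":1},
    {"travel":[-0.14,0.088,0],"rot":[0,0,0],"hand":1},
    {"travel":[-0.07,0.12,0],"rot":[0,0,0],"hand":1},
    {"travel":[-0.07,0.12,0],"rot":[0,0,0],"hand":1},
    {"travel":[-0.07,0.12,0],"rot":[0,0,0],"hand":1},
    {"travel":[-0.07,0.12,0],"rot":[0,0,0],"hand":1},
    {"travel":[0,0.15,0],"rot":[0,0,0],"hand":1},
    {"travel":[0,0.15,0],"rot":[0,0,0],"hand":1}
  ]
}}

```text
clock: 2.35
position: [301.5, -16.2, 717.8]
ee_rot: [0.0, 1.0, -0.001, -0.002]
contact_force: [0.7, -0.4, 0.4]
gripper_width: 85.5
grasp_force: 0.0
```

>>> {"fn": "servo_tool", "kwargs": {
  "motion": [
    {"travel":[0,0.15,0],"rot":[0,0,0],"hand":1},
    {"travel":[0,0.15,0],"rot":[0,0,0],"hand":1},
    {"travel":[0,0.15,0],"rot":[0,0,0],"hand":1},
    {"travel":[-0.04,0.12,0.1],"rot":[0,0,0],"hand":1},
    {"travel":[-0.04,0.12,0.1],"rot":[0,0,0],"hand":1},
    {"travel":[-0.04,0.12,0.1],"rot":[0,0,0],"hand":1},
    {"travel":[-0.04,0.12,0.1],"rot":[0,0,0],"hand":1},
    {"travel":[-0.04,0.12,0.1],"rot":[0,0,0],"hand":1},
    {"travel":[0,0,0],"rot":[0,0,0],"hand":1},
    {"travel":[0,0,0],"rot":[0,0,0],"hand":1}
  ]
}}

```text
clock: 3.18
position: [350.6, 245.5, 590.9]
ee_rot: [-0.001, 1.0, -0.003, -0.002]
contact_force: [-0.6, -0.7, 0.5]
gripper_width: 85.2
grasp_force: 0.0
```

```bash
python3 - <<'E'
from h import *
s=sensors.read_state();print(s['position'].round(1),s['joints'].round(3),s['contact_force'].round(2),s['clock'])
im,d=get_image("wrist");np.savez("w1.npz",im=im,d=d,p=s["position"],q=s["ee_rot"]);cv2.imwrite("pics/w1.png",im[:,:,::-1])
E
```

```text
[350.6 245.5 590.9] [ 9.930e-01  4.000e-02  5.050e-01 -1.000e-03 -2.044e+00 -2.562e+00] [-0.64 -0.73  0.47] 3.1833
```

View pics/w1.png

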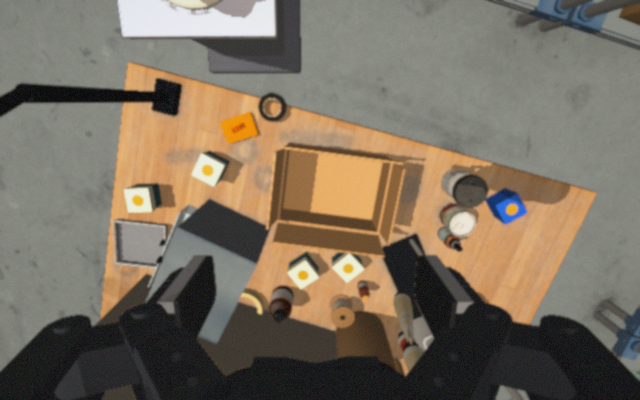

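The wrist view shows all four boxes (136,199; 208,168; 303,270; 348,266), the carton at (335,195), and the tray at (140,242), with the drawer unit between them.

```bash
cat >> h.py <<'E'
def boxes(X,im,C):
    hsv=cv2.cvtColor(im,cv2.COLOR_RGB2HSV); out=[]
    m=((np.abs(X[...,2]-54)<7)&(hsv[...,2]>140)).astype(np.uint8)
    n,l,st,ce=cv2.connectedComponentsWithStats(m)
    for i in range(1,n):
        if st[i,4]>100:
            P=onz(np.argwhere(l==i)[:,::-1],54,C)[:,:2].astype(np.float32)
            hue=np.median(hsv[l==i][:,0]); (cx,cy),wh,a=cv2.minAreaRect(P)
            if min(wh)>42 and max(wh)<64 and not 100<hue<130: out.append((round(cx,1),round(cy,1),round(a%90,1),np.round(wh,0)))
    return out
E
python3 - <<'E'
from h import *
W=np.load("w1.npz");C=cam("wrist",dict(position=W["p"],ee_rot=W["q"]));X=cloud(W["d"],C)
for b in boxes(X,W["im"],C): print(b)
P=X.reshape(-1,3);P=P[np.isfinite(P[:,0])]
c=P[(abs(P[:,0]-490)<140)&(abs(P[:,1]-285)<150)]
w=c[(c[:,2]>15)&(c[:,2]<78)]
r=cv2.minAreaRect(w[:,:2].astype(np.float32));print("walls",r)
f=c[(abs(c[:,2]-4)<3)];
g=c[(c[:,2]>88)&(c[:,2]<200)];print("flaps",cv2.minAreaRect(g[:,:2].astype(np.float32)),g[:,2].max())
# slices for walls: far wall (x>540), left, right
for nm,k,ax in [("far",(w[:,0]>530)&(abs(w[:,1]-285)<80),0),("near",(w[:,0]<440)&(abs(w[:,1]-285)<80),0),("left",(w[:,1]>350)&(abs(w[:,0]-490)<50),1),("right",(w[:,1]<210)&(abs(w[:,0]-490)<50),1)]:
    q=w[k]
    if len(q)>20:
        pc=np.polyfit(q[:,1-ax],q[:,ax],1);print(nm,len(q),pc.round(4),np.polyval(pc,[285 if ax==0 else 490]).round(1),np.std(q[:,ax]-np.polyval(pc,q[:,1-ax])).round(1))
for nm,k,ax in [("farF",(g[:,0]>530)&(abs(g[:,1]-285)<80),0),("nearF",(g[:,0]<460)&(abs(g[:,1]-285)<80),0),("leftF",(g[:,1]>350)&(abs(g[:,0]-490)<50),1),("rightF",(g[:,1]<210)&(abs(g[:,0]-490)<50),1)]:
    q=g[k]
    if len(q)>20:
        A=np.c_[q[:,1-ax]-(285 if ax==0 else 490),q[:,2]-87,np.ones(len(q))];s=np.linalg.lstsq(A,q[:,ax],rcond=None)[0];print(nm,len(q),s.round(3),q[:,2].max().round())
t=P[(P[:,0]>530)&(P[:,0]<700)&(P[:,1]>-270)&(P[:,1]<-110)&(P[:,2]>10)&(P[:,2]<22)];print("tray",cv2.minAreaRect(t[:,:2].astype(np.float32)))
u=P[(P[:,2]>180)&(P[:,2]<200)&(P[:,0]>450)&(P[:,0]<760)&(abs(P[:,1]-10)<170)];print("unit",cv2.minAreaRect(u[:,:2].astype(np.float32)))
E
```

```text
(417.9, 15.3, 60.7, array([55., 56.]))
(485.5, -144.8, 2.2, array([55., 56.]))
(645.8, 316.7, 41.0, array([57., 55.]))
(663.4, 212.9, 36.0, array([56., 56.]))
(779.5, 307.0, 0.9, array([56., 56.]))
walls ((497.66900634765625, 294.4994812011719), (258.0824279785156, 264.32958984375), 89.86944580078125)
flaps ((477.0264892578125, 272.076904296875), (248.20175170898438, 221.1788787841797), 82.51819610595703) 192.4187059973599
far 628 [1.043000e-01 5.269444e+02] [556.7] 37.5
near 199 [1.314000e-01 3.414401e+02] [378.9] 0.2
left 288 [-1.317000e-01  4.454673e+02] [380.9] 0.3
right 254 [ 0.2781 41.3177] [177.6] 11.9
farF 1725 [1.3200e-01 1.7600e-01 5.3768e+02] 168.0
nearF 337 [ 1.31000e-01 -6.60000e-02  3.74109e+02] 168.0
leftF 603 [-1.310e-01  1.200e-01  3.849e+02] 148.0
rightF 879 [ 3.66000e-01 -1.08000e-01  1.71331e+02] 167.0
tray ((623.372802734375, -180.25946044921875), (125.5730209350586, 146.317138671875), 82.8819351196289)
unit ((633.7415771484375, -11.606231689453125), (204.75592041015625, 253.707275390625), 62.998687744140625)
```

>>> {"fn": "servo_tool", "kwargs": {
  "motion": [
    {"travel":[0,0,0.16],"rot":[0,0,0.0163],"hand":1},
    {"travel":[0,0,0.16],"rot":[0,0,0.0163],"hand":1},
    {"travel":[0,0,0.16],"rot":[0,0,0.0163],"hand":1},
    {"travel":[0,0,0.16],"rot":[0,0,0.0163],"hand":1},
    {"travel":[0,0,0.16],"rot":[0,0,0.0163],"hand":1},
    {"travel":[0,0,0],"rot":[0,0,0],"hand":1}
  ]
}}

```text
clock: 3.73
position: [345.7, 238.8, 384.5]
ee_rot: [0.254, 0.967, -0.009, -0.005]
contact_force: [-1.3, -0.4, -3.3]
gripper_width: 85.2
grasp_force: 0.0
```

```bash
cat >> h.py <<'E'
def st():
    s=sensors.read_state();R=Ro.from_quat(s["ee_rot"]).as_matrix()
    print("t",round(s["clock"],2),"p",s["position"].round(1),"yaw",round(np.degrees(np.arctan2(R[1,0],R[0,0])),1),"tilt",np.round(R[:2,2],3),"j",s["joints"].round(2),"F",s["contact_force"].round(2),"w",round(s["gripper_width"],1),"g",round(s["grasp_force"],1));return s
def plan(wp,s=None,yaw=None):
    """wp: list of (x,y,z,vmax mm/row[,yaw deg]); prints rows (n x travel, rot z)"""
    s=s or st();p=np.array(s["position"],float);R=Ro.from_quat(s["ee_rot"]).as_matrix()
    y=np.degrees(np.arctan2(R[1,0],R[0,0])) if yaw is None else yaw
    for w in wp:
        q=np.array(w[:3],float);d=q-p;y2=w[4] if len(w)>4 else y
        dy=(y2-y+180)%360-180
        n=max(1,int(np.ceil(np.linalg.norm(d)/w[3])),int(np.ceil(abs(dy)/7.1)))
        c=np.radians(y);a,b=np.cos(c),np.sin(c)
        t=np.array([a*d[0]+b*d[1],b*d[0]-a*d[1],-d[2]])/250/n
        print(n,"x travel",t.round(4).tolist(),"rotz",round(-dy/n/360,4), "" if abs(dy)<1 or np.hypot(*d[:2])<2 else "WARN turn+xy")
        p=q;y=y2
E
python3 - <<'E'
from h import *
s=st();plan([(418,15.3,170,38),(418,15.3,60,38),(418,15.3,10,25)],s,150.7)
W=np.load("w1.npz");C=cam("wrist",dict(position=W["p"],ee_rot=W["q"]));X=cloud(W["d"],C)
hsv=cv2.cvtColor(W["im"],cv2.COLOR_RGB2HSV)
m=((hsv[...,1]<70)&(X[...,2]<25)&(X[...,2]>-10)&(X[...,0]>530)&(X[...,0]<720)&(X[...,1]<-90)&(X[...,1]>-270)).astype(np.uint8)
n,l,stt,ce=cv2.connectedComponentsWithStats(m);i=1+np.argmax(stt[1:,4])
print("tray",stt[i],cv2.minAreaRect(onz(np.argwhere(l==i)[:,::-1],14,C)[:,:2].astype(np.float32)))
E
```

```text
t 3.73 p [345.7 238.8 384.5] yaw 150.5 tilt [-0.015 -0.014] j [ 0.99 -0.05 -0.08 -0.   -1.55 -3.08] F [-1.28 -0.45 -3.35] w 85.2 g 0.0
9 x travel [-0.0766, -0.0709, 0.0953] rotz -0.0 
3 x travel [0.0, 0.0, 0.1467] rotz -0.0 
2 x travel [0.0, 0.0, 0.1] rotz -0.0 
tray [ 113  220   60   49 2146] ((611.2433471679688, -170.84512329101562), (139.37161254882812, 119.0650405883789), 83.29073333740234)
```

>>> {"fn": "servo_tool", "kwargs": {
  "motion": [
    {"travel":[-0.0766,-0.0709,0.0953],"rot":[0,0,0],"hand":1},
    {"travel":[-0.0766,-0.0709,0.0953],"rot":[0,0,0],"hand":1},
    {"travel":[-0.0766,-0.0709,0.0953],"rot":[0,0,0],"hand":1},
    {"travel":[-0.0766,-0.0709,0.0953],"rot":[0,0,0],"hand":1},
    {"travel":[-0.0766,-0.0709,0.0953],"rot":[0,0,0],"hand":1},
    {"travel":[-0.0766,-0.0709,0.0953],"rot":[0,0,0],"hand":1},
    {"travel":[-0.0766,-0.0709,0.0953],"rot":[0,0,0],"hand":1},
    {"travel":[-0.0766,-0.0709,0.0953],"rot":[0,0,0],"hand":1},
    {"travel":[-0.0766,-0.0709,0.0953],"rot":[0,0,0],"hand":1},
    {"travel":[0,0,0],"rot":[0,0,0],"hand":1}
  ]
}}

```text
clock: 4.57
position: [423.9, 18.0, 179.2]
ee_rot: [0.254, 0.967, -0.001, -0.001]
contact_force: [-1.0, -0.2, 0.0]
gripper_width: 85.9
grasp_force: 0.0
```

```bash
cat >> h.py <<'E'
def look(n="wrist"):
    s=sensors.read_state();im,d=get_image(n);C=cam(n,s);return s,im,cloud(d,C),C
E
python3 - <<'E'
from h import *
s,im,X,C=look()
for b in boxes(X,im,C): print(b)
st();plan([(418,15.3,60,38),(418,15.3,10,25)])
E
```

```text
(418.7, 13.0, 61.6, array([54., 54.]))
(662.4, 212.2, 35.1, array([63., 55.]))
t 4.62 p [425.   19.4 181.2] yaw 150.6 tilt [ 0.002 -0.   ] j [ 0.43  0.06 -0.49  0.   -1.02 -2.52] F [-0.13 -0.71  0.71] w 85.3 g 0.0
t 4.62 p [425.   19.4 181.2] yaw 150.6 tilt [ 0.002 -0.   ] j [ 0.43  0.06 -0.49  0.   -1.02 -2.52] F [-0.13 -0.71  0.71] w 85.3 g 0.0
4 x travel [0.0041, -0.007, 0.1212] rotz -0.0 
2 x travel [0.0, 0.0, 0.1] rotz -0.0
```

>>> {"fn": "servo_tool", "kwargs": {
  "motion": [
    {"travel":[0.0022,-0.0087,0.121],"rot":[0,0,0],"hand":1},
    {"travel":[0.0022,-0.0087,0.121],"rot":[0,0,0],"hand":1},
    {"travel":[0.0022,-0.0087,0.121],"rot":[0,0,0],"hand":1},
    {"travel":[0.0022,-0.0087,0.121],"rot":[0,0,0],"hand":1},
    {"travel":[0,0,0.1],"rot":[0,0,0],"hand":1},
    {"travel":[0,0,0.1],"rot":[0,0,0],"hand":1},
    {"travel":[0,0,0],"rot":[0,0,0],"hand":1},
    {"travel":[0,0,0],"rot":[0,0,0],"hand":1}
  ]
}}

```text
clock: 5.28
position: [419.5, 15.7, 10.0]
ee_rot: [0.252, 0.968, 0.001, 0.001]
contact_force: [0.0, -0.2, 0.7]
gripper_width: 85.7
grasp_force: 0.0
```

>>> {"fn": "servo_tool", "kwargs": {
  "motion": [
    {"travel":[0,0,0],"rot":[0,0,0],"hand":0},
    {"travel":[0,0,0],"rot":[0,0,0],"hand":0},
    {"travel":[0,0,0],"rot":[0,0,0],"hand":0},
    {"travel":[0,0,0],"rot":[0,0,0],"hand":0},
    {"travel":[0,0,0],"rot":[0,0,0],"hand":0},
    {"travel":[0,0,0],"rot":[0,0,0],"hand":0},
    {"travel":[0,0,0],"rot":[0,0,0],"hand":0},
    {"travel":[0,0,0],"rot":[0,0,0],"hand":0}
  ]
}}

```text
clock: 5.95
position: [418.5, 15.0, 10.8]
ee_rot: [0.252, 0.968, 0.001, 0.002]
contact_force: [-0.6, 1.1, 8.6]
gripper_width: 52.7
grasp_force: 62.8
```

```bash
python3 -c "
from h import *
st()"
```

```text
t 5.95 p [418.5  15.   10.8] yaw 150.8 tilt [0.005 0.002] j [ 0.43  0.31 -0.73  0.   -0.52 -2.51] F [-0.56  1.13  8.59] w 52.7 g 62.8
```

>>> {"fn": "servo_tool", "kwargs": {
  "motion": [
    {"travel":[0,0,-0.12],"rot":[0,0,0],"hand":0},
    {"travel":[0,0,-0.16],"rot":[0,0,0],"hand":0},
    {"travel":[0,0,-0.16],"rot":[0,0,0],"hand":0},
    {"travel":[0,0,-0.16],"rot":[0,0,0],"hand":0},
    {"travel":[0,0,-0.16],"rot":[0,0,0],"hand":0},
    {"travel":[0,0,-0.1],"rot":[0,0,0],"hand":0},
    {"travel":[0,0,0],"rot":[0,0,0],"hand":0},
    {"travel":[0,0,0],"rot":[0,0,0],"hand":0},
    {"travel":[0,0,0],"rot":[0,0,0],"hand":0},
    {"travel":[0,0,0],"rot":[0,0,0],"hand":0}
  ]
}}

```text
clock: 6.78
position: [415.2, 13.7, 222.2]
ee_rot: [0.253, 0.967, -0.001, -0.001]
contact_force: [-0.0, 0.5, -2.0]
gripper_width: 52.7
grasp_force: 64.4
```

>>> {"fn": "servo_tool", "kwargs": {
  "motion": [
    {"travel":[0,0,0],"rot":[0,0,0],"hand":0}
  ]
}}

```text
clock: 6.87
position: [415.5, 13.7, 222.1]
ee_rot: [0.253, 0.967, -0.001, -0.001]
contact_force: [0.5, -1.2, -1.5]
gripper_width: 52.5
grasp_force: 64.4
```

>>> {"fn": "servo_tool", "kwargs": {
  "motion": [
    {"travel":[0,0,0],"rot":[0,0,0],"hand":0}
  ]
}}

```text
clock: 6.95
position: [415.8, 13.8, 222.4]
ee_rot: [0.253, 0.967, -0.001, -0.001]
contact_force: [0.3, -0.4, -1.5]
gripper_width: 52.5
grasp_force: 64.4
```

>>> {"fn": "servo_tool", "kwargs": {
  "motion": [
    {"travel":[0,0,0],"rot":[0,0,0],"hand":0}
  ]
}}

```text
clock: 7.03
position: [416.1, 13.9, 222.7]
ee_rot: [0.253, 0.967, -0.001, -0.001]
contact_force: [0.6, 0.3, -2.0]
gripper_width: 52.1
grasp_force: 64.4
```

```bash
python3 - <<'E'
from h import *
s,im,X,C=look("wrist");s=st()
u=np.array([.9914,-.1305]);v=np.array([.1305,.9914]);c=np.array([457.7,279.2])
for k in(-62,0,62): print("slot",k,(c+k*v).round(1))
for b in boxes(X,im,C): print(b)
E
```

```text
t 7.08 p [416.2  14.  222.8] yaw 150.7 tilt [-0.001 -0.001] j [ 0.43  0.01 -0.43 -0.   -1.13 -2.51] F [ 0.21  0.12 -0.6 ] w 52.1 g 64.4
slot -62 [449.6 217.7]
slot 0 [457.7 279.2]
slot 62 [465.8 340.7]
(663.2, 211.8, 36.2, array([61., 55.]))
```

Box A is light: Fz ≈ -1.5 N, about 0.13 kg. It goes in the carton.

>>> {"fn": "servo_tool", "kwargs": {
  "motion": [
    {"travel":[0,0,-0.03],"rot":[0,0,-0.0194],"hand":0},
    {"travel":[0,0,-0.03],"rot":[0,0,-0.0194],"hand":0},
    {"travel":[0,0,-0.03],"rot":[0,0,-0.0194],"hand":0},
    {"travel":[0,0,-0.03],"rot":[0,0,-0.0194],"hand":0},
    {"travel":[0,0,-0.03],"rot":[0,0,-0.0194],"hand":0},
    {"travel":[0,0,-0.03],"rot":[0,0,-0.0194],"hand":0},
    {"travel":[0,0,-0.03],"rot":[0,0,-0.0194],"hand":0},
    {"travel":[0,0,-0.03],"rot":[0,0,-0.0194],"hand":0}
  ]
}}

```text
clock: 7.75
position: [416.3, 14.0, 283.5]
ee_rot: [-0.233, 0.973, -0.0, -0.0]
contact_force: [-0.0, 0.4, -1.9]
gripper_width: 52.8
grasp_force: 64.3
```

>>> {"fn": "servo_tool", "kwargs": {
  "motion": [
    {"travel":[0,0,0],"rot":[0,0,-0.0194],"hand":0},
    {"travel":[0,0,0],"rot":[0,0,-0.0194],"hand":0},
    {"travel":[0,0,0],"rot":[0,0,-0.0194],"hand":0},
    {"travel":[0,0,0],"rot":[0,0,-0.0194],"hand":0},
    {"travel":[0,0,0],"rot":[0,0,-0.0194],"hand":0},
    {"travel":[0,0,0],"rot":[0,0,-0.0194],"hand":0},
    {"travel":[0,0,0],"rot":[0,0,-0.0194],"hand":0},
    {"travel":[0,0,0],"rot":[0,0,-0.0194],"hand":0},
    {"travel":[0,0,0],"rot":[0,0,0],"hand":0},
    {"travel":[0,0,0],"rot":[0,0,0],"hand":0}
  ]
}}

```text
clock: 8.58
position: [416.3, 14.0, 283.2]
ee_rot: [-0.658, 0.753, 0.0, -0.0]
contact_force: [-0.3, -0.1, -0.7]
gripper_width: 52.6
grasp_force: 41.0
```

```bash
python3 -c "
from h import *
s=st();plan([(465.8,340.7,210,38)],s)
p=s;p['position']=np.array([465.8,340.7,210]);plan([(465.8,340.7,15,30)],p)"
```

```text
t 8.58 p [416.3  14.  283.2] yaw -97.8 tilt [-0.001 -0.   ] j [ 0.43 -0.04 -0.32 -0.   -1.29 -0.56] F [-0.34 -0.11 -0.71] w 52.6 g 41.0
9 x travel [-0.1468, -0.0022, 0.0326] rotz -0.0 
7 x travel [-0.0, 0.0, 0.1114] rotz -0.0
```

>>> {"fn": "servo_tool", "kwargs": {
  "motion": [
    {"travel":[0,0,0],"rot":[0,0,0],"hand":0},
    {"travel":[0,0,0],"rot":[0,0,0],"hand":0},
    {"travel":[0,0,0],"rot":[0,0,0],"hand":0},
    {"travel":[0,0,0],"rot":[0,0,0],"hand":0},
    {"travel":[0,0,0],"rot":[0,0,0],"hand":0},
    {"travel":[0,0,0],"rot":[0,0,0],"hand":0}
  ]
}}

```text
clock: 9.08
position: [416.4, 14.0, 283.5]
ee_rot: [-0.659, 0.752, 0.0, -0.0]
contact_force: [0.2, 0.4, -2.4]
gripper_width: 52.8
grasp_force: 69.4
```

```bash
python3 - <<'E'
from h import *
s,im,X,C=look();st()
cv2.imwrite("pics/w2.png",im[:,:,::-1])
hsv=cv2.cvtColor(im,cv2.COLOR_RGB2HSV)
m=(hsv[...,1]<80)&(hsv[...,2]>140)&(abs(X[...,2]-s['position'][2]-10)<60)
P=X[m];print(m.sum(),np.nanmedian(P,0).round(1) if m.sum() else "",np.percentile(P[:,2],[5,50,95]).round(1) if m.sum() else "")
E
```

```text
t 9.13 p [416.4  14.  283.5] yaw -97.6 tilt [0. 0.] j [ 0.43 -0.04 -0.32  0.   -1.29 -0.56] F [-0.5  -0.4  -1.44] w 52.2 g 69.4
13427 [415.5   5.4 327.2] [317.6 327.2 328.3]
```

View pics/w2.png

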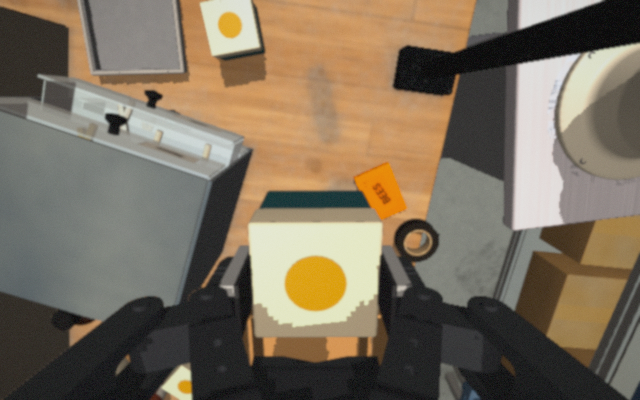

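The picture shows the box still held squarely: lid at (315,280), top 44 mm above the TCP, so it did not slip when the grip slackened. I'll carry on to the carton.

>>> {"fn": "servo_tool", "kwargs": {
  "motion": [
    {"travel":[-0.1468,-0.0022,0.0326],"rot":[0,0,0],"hand":0},
    {"travel":[-0.1468,-0.0022,0.0326],"rot":[0,0,0],"hand":0},
    {"travel":[-0.1468,-0.0022,0.0326],"rot":[0,0,0],"hand":0},
    {"travel":[-0.1468,-0.0022,0.0326],"rot":[0,0,0],"hand":0},
    {"travel":[-0.1468,-0.0022,0.0326],"rot":[0,0,0],"hand":0},
    {"travel":[-0.1468,-0.0022,0.0326],"rot":[0,0,0],"hand":0},
    {"travel":[-0.1468,-0.0022,0.0326],"rot":[0,0,0],"hand":0},
    {"travel":[-0.1468,-0.0022,0.0326],"rot":[0,0,0],"hand":0},
    {"travel":[-0.1468,-0.0022,0.0326],"rot":[0,0,0],"hand":0},
    {"travel":[0,0,0],"rot":[0,0,0],"hand":0}
  ]
}}

```text
clock: 9.97
position: [465.0, 346.0, 206.8]
ee_rot: [-0.66, 0.751, 0.0, -0.001]
contact_force: [0.0, -1.1, -0.9]
gripper_width: 52.4
grasp_force: 69.5
```

>>> {"fn": "servo_tool", "kwargs": {
  "motion": [
    {"travel":[0,0,0],"rot":[0,0,0],"hand":0},
    {"travel":[0,0,0],"rot":[0,0,0],"hand":0}
  ]
}}

```text
clock: 10.13
position: [464.7, 340.7, 209.7]
ee_rot: [-0.659, 0.752, -0.0, -0.001]
contact_force: [0.5, -0.4, -0.9]
gripper_width: 52.3
grasp_force: 69.5
```

```bash
python3 - <<'E'
from h import *
s,im,X,C=look();s=st();plan([(465.8,340.7,60,30),(465.8,340.7,15,15)],s)
w=X[(X[...,2]>15)&(X[...,2]<78)];u=w[:,0]*.9914-w[:,1]*.1305;v=w[:,0]*.1305+w[:,1]*.9914
k=(abs(u-417)<200)&(abs(v-336)<140)
for nm,a in(("u",u[k]),("v",v[k])):
    h,e=np.histogram(a,np.arange(200,600,3));i=np.argsort(h)[-6:];print(nm,[(e[j],h[j]) for j in sorted(i)])
E
```

```text
t 10.18 p [464.8 340.3 210.3] yaw -97.6 tilt [-0. -0.] j [ 0.91  0.3  -0.11  0.   -1.16 -1.05] F [ 0.87 -0.14 -0.7 ] w 52.5 g 69.5
6 x travel [-0.0004, -0.0006, 0.1002] rotz -0.0 
3 x travel [-0.0, 0.0, 0.06] rotz -0.0 
u [(np.int64(341), np.int64(3211)), (np.int64(491), np.int64(3374)), (np.int64(587), np.int64(231)), (np.int64(590), np.int64(270)), (np.int64(593), np.int64(351)), (np.int64(596), np.int64(434))]
v [(np.int64(299), np.int64(278)), (np.int64(380), np.int64(283)), (np.int64(383), np.int64(268)), (np.int64(386), np.int64(274)), (np.int64(389), np.int64(269)), (np.int64(440), np.int64(402))]
```

>>> {"fn": "servo_tool", "kwargs": {
  "motion": [
    {"travel":[0,0,0.1],"rot":[0,0,0],"hand":0},
    {"travel":[0,0,0.1],"rot":[0,0,0],"hand":0},
    {"travel":[0,0,0.1],"rot":[0,0,0],"hand":0},
    {"travel":[0,0,0.1],"rot":[0,0,0],"hand":0},
    {"travel":[0,0,0.1],"rot":[0,0,0],"hand":0},
    {"travel":[0,0,0.1],"rot":[0,0,0],"hand":0},
    {"travel":[0,0,0.06],"rot":[0,0,0],"hand":0},
    {"travel":[0,0,0.06],"rot":[0,0,0],"hand":0},
    {"travel":[0,0,0.06],"rot":[0,0,0],"hand":0},
    {"travel":[0,0,0],"rot":[0,0,0],"hand":0}
  ]
}}

```text
clock: 11.02
position: [465.3, 339.7, 15.1]
ee_rot: [-0.658, 0.753, -0.0, -0.0]
contact_force: [0.2, -0.3, -1.0]
gripper_width: 52.5
grasp_force: 71.5
```

>>> {"fn": "servo_tool", "kwargs": {
  "motion": [
    {"travel":[0,0,0],"rot":[0,0,0],"hand":0},
    {"travel":[0,0,0],"rot":[0,0,0],"hand":0}
  ]
}}

```text
clock: 11.18
position: [465.3, 340.4, 16.1]
ee_rot: [-0.658, 0.753, 0.0, 0.001]
contact_force: [0.1, 0.0, -1.3]
gripper_width: 52.3
grasp_force: 71.5
```

>>> {"fn": "servo_tool", "kwargs": {
  "motion": [
    {"travel":[0,0,0],"rot":[0,0,0],"hand":1},
    {"travel":[0,0,0],"rot":[0,0,0],"hand":1},
    {"travel":[0,0,0],"rot":[0,0,0],"hand":1},
    {"travel":[0,0,0],"rot":[0,0,0],"hand":1},
    {"travel":[0,0,0],"rot":[0,0,0],"hand":1},
    {"travel":[0,0,-0.08],"rot":[0,0,0],"hand":1},
    {"travel":[0,0,-0.16],"rot":[0,0,0],"hand":1},
    {"travel":[0,0,-0.16],"rot":[0,0,0],"hand":1},
    {"travel":[0,0,-0.16],"rot":[0,0,0],"hand":1},
    {"travel":[0,0,-0.16],"rot":[0,0,0],"hand":1}
  ]
}}

```text
clock: 12.02
position: [464.5, 340.5, 197.1]
ee_rot: [-0.659, 0.752, -0.0, -0.0]
contact_force: [1.0, -0.1, -0.1]
gripper_width: 85.5
grasp_force: 0.0
```

>>> {"fn": "servo_tool", "kwargs": {
  "motion": [
    {"travel":[0,0,-0.16],"rot":[0,0,0.0192],"hand":1},
    {"travel":[0,0,-0.16],"rot":[0,0,0.0192],"hand":1},
    {"travel":[0,0,-0.16],"rot":[0,0,0.0192],"hand":1},
    {"travel":[0,0,0],"rot":[0,0,0.0192],"hand":1},
    {"travel":[0,0,0],"rot":[0,0,0.0192],"hand":1},
    {"travel":[0,0,0],"rot":[0,0,0.0192],"hand":1},
    {"travel":[0,0,0],"rot":[0,0,0],"hand":1},
    {"travel":[0,0,0],"rot":[0,0,0],"hand":1}
  ]
}}

```text
clock: 12.68
position: [464.7, 340.7, 315.0]
ee_rot: [-0.351, 0.936, -0.0, -0.0]
contact_force: [-0.4, 0.5, -0.4]
gripper_width: 85.8
grasp_force: 0.0
```

```bash
python3 - <<'E'
from h import *
s,im,X,C=look()
print("wrist",*boxes(X,im,C),sep="\n")
_,im,X,C=look("top");print("top",*boxes(X,im,C),sep="\n")
cv2.imwrite("pics/top2.png",im[:,:,::-1])
s=st();plan([(645.8,316.7,180,38)],s)
E
```

```text
wrist
(465.7, 341.4, 82.8, array([55., 55.]))
(664.4, 213.3, 35.9, array([56., 55.]))
(646.1, 317.9, 41.2, array([55., 55.]))
top
(662.9, 213.6, 36.1, array([55., 54.]))
(486.0, -145.8, 88.0, array([53., 53.]))
t 12.78 p [464.8 340.8 315. ] yaw -138.9 tilt [-0. -0.] j [ 0.91  0.25  0.08  0.   -1.4  -1.77] F [-0.58 -0.09 -0.77] w 85.5 g 0.0
6 x travel [-0.0804, -0.0914, 0.09] rotz -0.0
```

>>> {"fn": "servo_tool", "kwargs": {
  "motion": [
    {"travel":[-0.0808,-0.0912,0.09],"rot":[0,0,0],"hand":1},
    {"travel":[-0.0808,-0.0912,0.09],"rot":[0,0,0],"hand":1},
    {"travel":[-0.0808,-0.0912,0.09],"rot":[0,0,0],"hand":1},
    {"travel":[-0.0808,-0.0912,0.09],"rot":[0,0,0],"hand":1},
    {"travel":[-0.0808,-0.0912,0.09],"rot":[0,0,0],"hand":1},
    {"travel":[-0.0808,-0.0912,0.09],"rot":[0,0,0],"hand":1},
    {"travel":[0,0,0],"rot":[0,0,0],"hand":1},
    {"travel":[0,0,0],"rot":[0,0,0],"hand":1}
  ]
}}

```text
clock: 13.45
position: [646.1, 315.5, 175.7]
ee_rot: [-0.349, 0.937, -0.001, -0.003]
contact_force: [-0.8, 0.3, 0.4]
gripper_width: 85.5
grasp_force: 0.0
```

>>> {"fn": "servo_tool", "kwargs": {
  "motion": [
    {"travel":[0,0,0.136],"rot":[0,0,0],"hand":1},
    {"travel":[0,0,0.136],"rot":[0,0,0],"hand":1},
    {"travel":[0,0,0.136],"rot":[0,0,0],"hand":1},
    {"travel":[0,0,0.136],"rot":[0,0,0],"hand":1},
    {"travel":[0,0,0.07],"rot":[0,0,0],"hand":1},
    {"travel":[0,0,0.06],"rot":[0,0,0],"hand":1},
    {"travel":[0,0,0],"rot":[0,0,0],"hand":1},
    {"travel":[0,0,0],"rot":[0,0,0],"hand":1}
  ]
}}

```text
clock: 14.12
position: [645.9, 317.7, 13.1]
ee_rot: [-0.351, 0.936, -0.0, 0.001]
contact_force: [1.4, -0.3, 1.0]
gripper_width: 85.2
grasp_force: 0.0
```

>>> {"fn": "servo_tool", "kwargs": {
  "motion": [
    {"travel":[0,0,0],"rot":[0,0,0],"hand":0},
    {"travel":[0,0,0],"rot":[0,0,0],"hand":0},
    {"travel":[0,0,0],"rot":[0,0,0],"hand":0},
    {"travel":[0,0,0],"rot":[0,0,0],"hand":0},
    {"travel":[0,0,0],"rot":[0,0,0],"hand":0},
    {"travel":[0,0,0],"rot":[0,0,0],"hand":0},
    {"travel":[0,0,0],"rot":[0,0,0],"hand":0},
    {"travel":[0,0,0],"rot":[0,0,0],"hand":0}
  ]
}}

```text
clock: 14.78
position: [647.3, 317.8, 14.5]
ee_rot: [-0.35, 0.937, 0.0, 0.002]
contact_force: [-1.4, -0.3, 5.9]
gripper_width: 52.3
grasp_force: 65.2
```

>>> {"fn": "servo_tool", "kwargs": {
  "motion": [
    {"travel":[0,0,-0.12],"rot":[0,0,0],"hand":0},
    {"travel":[0,0,-0.16],"rot":[0,0,0],"hand":0},
    {"travel":[0,0,-0.16],"rot":[0,0,0],"hand":0},
    {"travel":[0,0,-0.16],"rot":[0,0,0],"hand":0},
    {"travel":[0,0,-0.16],"rot":[0,0,0],"hand":0},
    {"travel":[0,0,-0.16],"rot":[0,0,0],"hand":0},
    {"travel":[0,0,0],"rot":[0,0,0],"hand":0},
    {"travel":[0,0,0],"rot":[0,0,0],"hand":0},
    {"travel":[0,0,0],"rot":[0,0,0],"hand":0}
  ]
}}

```text
clock: 15.53
position: [644.6, 316.6, 239.5]
ee_rot: [-0.35, 0.937, 0.0, -0.002]
contact_force: [-0.2, -0.3, -5.2]
gripper_width: 51.8
grasp_force: 66.3
```

>>> {"fn": "servo_tool", "kwargs": {
  "motion": [
    {"travel":[0,0,0],"rot":[0,0,0],"hand":0}
  ]
}}

```text
clock: 15.62
position: [644.5, 316.3, 237.9]
ee_rot: [-0.35, 0.937, -0.0, -0.003]
contact_force: [0.7, -0.7, -4.3]
gripper_width: 52.1
grasp_force: 66.3
```

>>> {"fn": "servo_tool", "kwargs": {
  "motion": [
    {"travel":[0,0,0],"rot":[0,0,0],"hand":0}
  ]
}}

```text
clock: 15.7
position: [645.0, 316.3, 238.3]
ee_rot: [-0.35, 0.937, -0.001, -0.003]
contact_force: [0.0, 0.8, -4.4]
gripper_width: 51.9
grasp_force: 66.3
```

>>> {"fn": "servo_tool", "kwargs": {
  "motion": [
    {"travel":[0,0,0],"rot":[0,0,0],"hand":0}
  ]
}}

```text
clock: 15.78
position: [645.4, 316.6, 239.2]
ee_rot: [-0.35, 0.937, -0.0, -0.002]
contact_force: [0.1, -0.2, -4.2]
gripper_width: 52.5
grasp_force: 66.3
```

Box B is the heavy one at about 4.4 N, so it goes to the tray. I'll refine the tray and unit positions first.

```bash
python3 - <<'E'
from h import *
W=np.load("w1.npz");C=cam("wrist",dict(position=W["p"],ee_rot=W["q"]));X=cloud(W["d"],C)
hsv=cv2.cvtColor(W["im"],cv2.COLOR_RGB2HSV)
m=((X[...,2]>184)&(X[...,2]<196)&(X[...,0]>450)&(X[...,0]<780)&(abs(X[...,1])<200)&(hsv[...,2]>70)).astype(np.uint8)
m=cv2.morphologyEx(m,cv2.MORPH_OPEN,np.ones((5,5)));n,l,a,_=cv2.connectedComponentsWithStats(m);i=1+np.argmax(a[1:,4])
r=cv2.minAreaRect(X[l==i][:,:2].astype(np.float32));print("unit",r,cv2.boxPoints(r).round().tolist())
T=np.load("top0.npz");Ct=cam("top");Xt=cloud(T["d"],Ct)
for nm,im,X,C in(("w",W["im"],X,C),("t",T["im"],Xt,Ct)):
    hsv=cv2.cvtColor(im,cv2.COLOR_RGB2HSV)
    m=((hsv[...,1]<60)&(X[...,2]<22)&(X[...,2]>-8)&(X[...,0]>535)&(X[...,0]<700)&(X[...,1]<-100)&(X[...,1]>-260)).astype(np.uint8)
    m=cv2.morphologyEx(m,cv2.MORPH_OPEN,np.ones((9,9) if nm=="w" else (5,5)))
    n,l,a,_=cv2.connectedComponentsWithStats(m);i=1+np.argmax(a[1:,4])
    P=X[l==i];fl=P[(P[:,2]<8)]
    r=cv2.minAreaRect(fl[:,:2].astype(np.float32));print(nm,len(fl),"floor",r)
    print("rim", P[P[:,2]>12].shape, cv2.minAreaRect(P[:,:2].astype(np.float32)))
E
```

```text
unit ((620.6306762695312, 20.139739990234375), (160.04522705078125, 201.83265686035156), 62.99888610839844) [[494.0, -5.0], [674.0, -97.0], [747.0, 46.0], [567.0, 137.0]]
w 1506 floor ((608.5263061523438, -177.1590576171875), (118.02649688720703, 106.55030822753906), 82.85152435302734)
rim (357, 3) ((608.276123046875, -177.10296630859375), (123.46328735351562, 115.52545166015625), 83.16979217529297)
t 728 floor ((613.3772583007812, -177.6787567138672), (124.42709350585938, 104.2713623046875), 82.41651153564453)
rim (119, 3) ((608.6553955078125, -177.54519653320312), (123.64022064208984, 115.14175415039062), 83.36671447753906)
```

>>> {"fn": "servo_tool", "kwargs": {
  "motion": [
    {"travel":[0,0,-0.02],"rot":[0,0,-0.0194],"hand":0},
    {"travel":[0,0,-0.02],"rot":[0,0,-0.0194],"hand":0},
    {"travel":[0,0,-0.02],"rot":[0,0,-0.0194],"hand":0},
    {"travel":[0,0,-0.02],"rot":[0,0,-0.0194],"hand":0},
    {"travel":[0,0,0],"rot":[0,0,-0.0194],"hand":0},
    {"travel":[0,0,0],"rot":[0,0,-0.0194],"hand":0},
    {"travel":[0,0,0],"rot":[0,0,0],"hand":0},
    {"travel":[0,0,0],"rot":[0,0,0],"hand":0}
  ]
}}

```text
clock: 16.45
position: [645.8, 316.8, 260.6]
ee_rot: [-0.661, 0.751, 0.0, -0.001]
contact_force: [0.0, 0.4, -3.2]
gripper_width: 52.2
grasp_force: 66.3
```

```bash
python3 -c "
from h import *
s=st();plan([(608.5,-177.3,260,39)],s)"
```

```text
t 16.45 p [645.8 316.8 260.6] yaw -97.3 tilt [-0.001 -0.001] j [ 0.68  0.53  0.38 -0.   -1.42 -0.81] F [ 0.03  0.44 -3.17] w 52.2 g 66.3
13 x travel [0.1523, -0.008, 0.0002] rotz -0.0
```

>>> {"fn": "servo_tool", "kwargs": {
  "motion": [
    {"travel":[0.1523,-0.008,0],"rot":[0,0,0],"hand":0},
    {"travel":[0.1523,-0.008,0],"rot":[0,0,0],"hand":0},
    {"travel":[0.1523,-0.008,0],"rot":[0,0,0],"hand":0},
    {"travel":[0.1523,-0.008,0],"rot":[0,0,0],"hand":0},
    {"travel":[0.1523,-0.008,0],"rot":[0,0,0],"hand":0},
    {"travel":[0.1523,-0.008,0],"rot":[0,0,0],"hand":0},
    {"travel":[0.1523,-0.008,0],"rot":[0,0,0],"hand":0}
  ]
}}

```text
clock: 17.03
position: [626.2, 48.9, 261.6]
ee_rot: [-0.661, 0.751, -0.0, -0.0]
contact_force: [0.6, 0.6, -3.6]
gripper_width: 52.4
grasp_force: 66.2
```

>>> {"fn": "servo_tool", "kwargs": {
  "motion": [
    {"travel":[0.1523,-0.008,0],"rot":[0,0,0],"hand":0},
    {"travel":[0.1523,-0.008,0],"rot":[0,0,0],"hand":0},
    {"travel":[0.1523,-0.008,0],"rot":[0,0,0],"hand":0},
    {"travel":[0.1523,-0.008,0],"rot":[0,0,0],"hand":0},
    {"travel":[0.1523,-0.008,0],"rot":[0,0,0],"hand":0},
    {"travel":[0.1523,-0.008,0],"rot":[0,0,0],"hand":0},
    {"travel":[0,0,0],"rot":[0,0,0],"hand":0},
    {"travel":[0,0,0],"rot":[0,0,0],"hand":0}
  ]
}}

```text
clock: 17.7
position: [609.6, -179.8, 261.1]
ee_rot: [-0.659, 0.752, 0.0, -0.0]
contact_force: [0.2, 0.6, -4.7]
gripper_width: 52.5
grasp_force: 66.3
```

```bash
python3 - <<'E'
from h import *
s,im,X,C=look();cv2.imwrite("pics/w3.png",im[:,:,::-1])
s=st();plan([(608.5,-177.3,60,30),(608.5,-177.3,18,15)],s)
E
```

```text
t 17.75 p [ 609.9 -178.4  261.1] yaw -97.4 tilt [-0.001  0.   ] j [-0.03  0.37  0.13 -0.   -1.33 -0.1 ] F [ 0.08 -0.02 -4.52] w 52.3 g 66.3
7 x travel [-0.0005, 0.0009, 0.1149] rotz -0.0 
3 x travel [-0.0, 0.0, 0.056] rotz -0.0
```

View pics/w3.png

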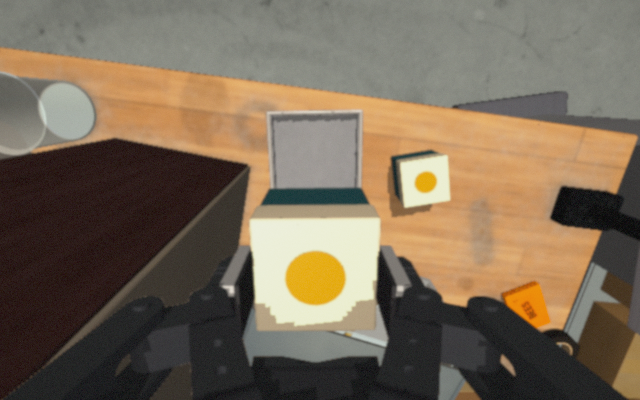

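The view shows the tray straight ahead of the held box (270–360, 112–190), aligned with it, and the partition's edge to the left from (248,170). I'll check how far the partition stands from the gripper.

```bash
python3 - <<'E'
from h import *
s,im,X,C=look();P=X.reshape(-1,3)
for y0 in range(-300,-60,30):
    q=P[(P[:,1]>y0)&(P[:,1]<y0+30)&(P[:,0]>640)&(P[:,0]<900)]
    for z0,z1 in((40,200),(200,330),(330,420)):
        k=q[(q[:,2]>z0)&(q[:,2]<z1)]
        if len(k)>10: print(y0,z0,len(k),np.percentile(k[:,0],[1,50]).round(),k[:,2].max().round())
E
```

```text
-300 40 969 [864. 868.] 93.0
-270 40 927 [867. 874.] 93.0
-240 40 5230 [767. 809.] 200.0
-240 200 2276 [767. 782.] 269.0
-210 40 4931 [692. 728.] 200.0
-210 200 19035 [645. 717.] 330.0
-210 330 14070 [641. 662.] 376.0
-180 40 1213 [692. 697.] 200.0
-180 200 2377 [692. 696.] 320.0
-180 330 1654 [650. 660.] 358.0
-150 40 1117 [702. 707.] 200.0
-150 200 811 [703. 705.] 307.0
-120 40 545 [671. 715.] 194.0
-90 40 795 [641. 671.] 193.0
-90 200 339 [725. 730.] 264.0
```

>>> {"fn": "servo_tool", "kwargs": {
  "motion": [
    {"travel":[-0.001,0.003,0.115],"rot":[0,0,0],"hand":0},
    {"travel":[-0.001,0.003,0.115],"rot":[0,0,0],"hand":0},
    {"travel":[-0.001,0.003,0.115],"rot":[0,0,0],"hand":0},
    {"travel":[-0.001,0.003,0.115],"rot":[0,0,0],"hand":0},
    {"travel":[0,0.003,0.115],"rot":[0,0,0],"hand":0},
    {"travel":[0,0.003,0.115],"rot":[0,0,0],"hand":0},
    {"travel":[0,0,0.115],"rot":[0,0,0],"hand":0},
    {"travel":[0,0,0],"rot":[0,0,0],"hand":0}
  ]
}}

```text
clock: 18.47
position: [601.3, -173.5, 53.9]
ee_rot: [-0.662, 0.75, 0.005, -0.004]
contact_force: [-2.1, 1.4, -6.0]
gripper_width: 51.8
grasp_force: 66.2
```

>>> {"fn": "servo_tool", "kwargs": {
  "motion": [
    {"travel":[0,0,0.056],"rot":[0,0,0],"hand":0},
    {"travel":[0,0,0.056],"rot":[0,0,0],"hand":0},
    {"travel":[0,0,0.05],"rot":[0,0,0],"hand":0},
    {"travel":[0,0,0],"rot":[0,0,0],"hand":0},
    {"travel":[0,0,0],"rot":[0,0,0],"hand":0}
  ]
}}

```text
clock: 18.88
position: [607.0, -175.2, 21.1]
ee_rot: [-0.662, 0.749, -0.001, 0.0]
contact_force: [0.0, -0.2, -3.7]
gripper_width: 52.2
grasp_force: 66.2
```

>>> {"fn": "servo_tool", "kwargs": {
  "motion": [
    {"travel":[0,0,0.009],"rot":[0,0,0],"hand":0},
    {"travel":[0,0,0],"rot":[0,0,0],"hand":0},
    {"travel":[0,0,0],"rot":[0,0,0],"hand":0},
    {"travel":[0,0,0],"rot":[0,0,0],"hand":0.8},
    {"travel":[0,0,0],"rot":[0,0,0],"hand":0.8},
    {"travel":[0,0,0],"rot":[0,0,0],"hand":0.8},
    {"travel":[0,0,0],"rot":[0,0,0],"hand":0.8},
    {"travel":[0,0,-0.05],"rot":[0,0,0],"hand":0.8}
  ]
}}

```text
clock: 19.55
position: [604.3, -175.7, 28.4]
ee_rot: [-0.661, 0.75, 0.002, -0.001]
contact_force: [-1.3, 0.2, 0.2]
gripper_width: 68.2
grasp_force: 0.0
```

>>> {"fn": "servo_tool", "kwargs": {
  "motion": [
    {"travel":[0,0,-0.08],"rot":[0,0,0],"hand":0.8},
    {"travel":[0,0,-0.16],"rot":[0,0,0],"hand":1},
    {"travel":[0,0,-0.16],"rot":[0,0,0],"hand":1},
    {"travel":[0,0,-0.16],"rot":[0,0,0],"hand":1},
    {"travel":[0,0,-0.16],"rot":[0,0,0],"hand":1},
    {"travel":[0,0,-0.1],"rot":[0,0,0],"hand":1},
    {"travel":[0,0,0],"rot":[0,0,0],"hand":1},
    {"travel":[0,0,0],"rot":[0,0,0],"hand":1}
  ]
}}

```text
clock: 20.22
position: [606.8, -176.0, 237.8]
ee_rot: [-0.662, 0.75, -0.002, 0.002]
contact_force: [-0.2, 0.3, -0.8]
gripper_width: 85.3
grasp_force: 0.0
```

```bash
python3 - <<'E'
from h import *
s,im,X,C=look();cv2.imwrite("pics/w4.png",im[:,:,::-1])
P=X.reshape(-1,3);k=(abs(X[...,0]-607)<45)&(abs(X[...,1]+176)<45)&(abs(X[...,2]-58)<8)
print("tray box",k.sum(),np.median(X[k],0).round(1),cv2.minAreaRect(X[k][:,:2].astype(np.float32)))
for b in boxes(X,im,C): print(b)
_,im,X,C=look("top");print("top",*boxes(X,im,C),sep="\n")
s=st();plan([(485.6,-145,250,35,-87.5),(485.6,-145,180,35)],s)
E
```

```text
tray box 2649 [ 606.7 -176.8   58.7] ((606.9796752929688, -175.44081115722656), (54.00033187866211, 53.57148742675781), 83.40011596679688)
(606.9, -175.1, 83.0, array([55., 54.]))
(487.8, -147.1, 1.9, array([55., 55.]))
top
(665.3, 213.4, 33.6, array([51., 50.]))
(466.1, 343.2, 81.8, array([51., 52.]))
t 20.32 p [ 605.3 -175.7  234.2] yaw -97.2 tilt [-0.002  0.001] j [-0.03  0.38  0.07 -0.   -1.26 -0.1 ] F [-0.32 -1.07 -0.31] w 85.6 g 0.0
4 x travel [-0.0156, 0.1225, -0.0158] rotz -0.0067 WARN turn+xy
2 x travel [0.0, -0.0, 0.14] rotz -0.0
```

Heavy box is flat in the tray: centre (607,-175), top at 58.7. Next is the box at (487.5,-146).

>>> {"fn": "servo_tool", "kwargs": {
  "motion": [
    {"travel":[0,0,0],"rot":[0,0,-0.0128],"hand":1},
    {"travel":[0,0,0],"rot":[0,0,-0.0128],"hand":1},
    {"travel":[-0.0338,0.1166,0.054],"rot":[0,0,0],"hand":1},
    {"travel":[-0.0338,0.1166,0.054],"rot":[0,0,0],"hand":1},
    {"travel":[-0.0338,0.1166,0.054],"rot":[0,0,0],"hand":1},
    {"travel":[-0.0338,0.1166,0.054],"rot":[0,0,0],"hand":1},
    {"travel":[0,0,0],"rot":[0,0,0],"hand":1},
    {"travel":[0,0,0],"rot":[0,0,0],"hand":1},
    {"travel":[0,0,0],"rot":[0,0,0],"hand":1}
  ]
}}

```text
clock: 21.07
position: [488.6, -146.5, 180.9]
ee_rot: [0.72, -0.694, 0.0, 0.0]
contact_force: [0.6, -0.6, 0.7]
gripper_width: 85.3
grasp_force: 0.0
```

```bash
python3 - <<'E'
from h import *
s,im,X,C=look()
for b in boxes(X,im,C): print(b)
s=st();plan([(487.5,-146,60,38),(487.5,-146,12,25)],s)
E
```

```text
(607.7, -174.9, 83.4, array([55., 55.]))
(487.6, -146.8, 2.1, array([54., 53.]))
t 21.12 p [ 489.3 -146.5  181.2] yaw -87.9 tilt [ 0.001 -0.   ] j [ 0.03  0.21 -0.31  0.   -1.05  0.01] F [0.1 0.6 0.1] w 85.5 g 0.0
4 x travel [-0.0005, 0.0018, 0.1212] rotz -0.0 
2 x travel [0.0, -0.0, 0.096] rotz -0.0
```

>>> {"fn": "servo_tool", "kwargs": {
  "motion": [
    {"travel":[0,0.0018,0.121],"rot":[0,0,0],"hand":1},
    {"travel":[0,0.0018,0.121],"rot":[0,0,0],"hand":1},
    {"travel":[0,0.0018,0.121],"rot":[0,0,0],"hand":1},
    {"travel":[0,0.0018,0.121],"rot":[0,0,0],"hand":1},
    {"travel":[0,0,0.096],"rot":[0,0,0],"hand":1},
    {"travel":[0,0,0.096],"rot":[0,0,0],"hand":1},
    {"travel":[0,0,0],"rot":[0,0,0],"hand":1},
    {"travel":[0,0,0],"rot":[0,0,0],"hand":1}
  ]
}}

```text
clock: 21.78
position: [487.0, -146.6, 11.3]
ee_rot: [0.72, -0.694, -0.001, 0.001]
contact_force: [0.2, 0.7, 0.5]
gripper_width: 85.3
grasp_force: 0.0
```

>>> {"fn": "servo_tool", "kwargs": {
  "motion": [
    {"travel":[0,0,0],"rot":[0,0,0],"hand":0},
    {"travel":[0,0,0],"rot":[0,0,0],"hand":0},
    {"travel":[0,0,0],"rot":[0,0,0],"hand":0},
    {"travel":[0,0,0],"rot":[0,0,0],"hand":0},
    {"travel":[0,0,0],"rot":[0,0,0],"hand":0},
    {"travel":[0,0,0],"rot":[0,0,0],"hand":0},
    {"travel":[0,0,0],"rot":[0,0,0],"hand":0},
    {"travel":[0,0,0],"rot":[0,0,0],"hand":0}
  ]
}}

```text
clock: 22.45
position: [488.3, -146.5, 14.2]
ee_rot: [0.72, -0.694, 0.002, -0.001]
contact_force: [-0.7, 0.2, 6.9]
gripper_width: 52.2
grasp_force: 64.7
```

>>> {"fn": "servo_tool", "kwargs": {
  "motion": [
    {"travel":[0,0,-0.12],"rot":[0,0,0],"hand":0},
    {"travel":[0,0,-0.16],"rot":[0,0,0],"hand":0},
    {"travel":[0,0,-0.16],"rot":[0,0,0],"hand":0},
    {"travel":[0,0,-0.16],"rot":[0,0,0],"hand":0},
    {"travel":[0,0,-0.16],"rot":[0,0,0],"hand":0},
    {"travel":[0,0,-0.16],"rot":[0,0,0.0133],"hand":0},
    {"travel":[0,0,0],"rot":[0,0,0.0133],"hand":0},
    {"travel":[0,0,0],"rot":[0,0,0],"hand":0},
    {"travel":[0,0,0],"rot":[0,0,0],"hand":0},
    {"travel":[0,0,0],"rot":[0,0,0],"hand":0}
  ]
}}

```text
clock: 23.28
position: [485.1, -146.2, 240.7]
ee_rot: [-0.66, 0.751, 0.001, -0.001]
contact_force: [0.9, 1.2, -1.6]
gripper_width: 52.6
grasp_force: 64.0
```

```bash
python3 - <<'E'
from h import *
s=st();plan([(440,-60,250,38),(457.7,279.2,210,38)],s)
E
```

```text
t 23.28 p [ 485.1 -146.2  240.7] yaw -97.4 tilt [-0.003  0.001] j [ 0.03  0.16 -0.22 -0.   -1.2  -0.16] F [ 0.89  1.17 -1.58] w 52.6 g 64.0
3 x travel [-0.1062, 0.0744, -0.0125] rotz -0.0 
10 x travel [-0.1355, 0.0105, 0.016] rotz -0.0
```

>>> {"fn": "servo_tool", "kwargs": {
  "motion": [
    {"travel":[-0.1062,0.0744,-0.0125],"rot":[0,0,0],"hand":0},
    {"travel":[-0.1062,0.0744,-0.0125],"rot":[0,0,0],"hand":0},
    {"travel":[-0.1062,0.0744,-0.0125],"rot":[0,0,0],"hand":0},
    {"travel":[-0.1355,-0.0105,0.014],"rot":[0,0,0],"hand":0},
    {"travel":[-0.1355,-0.0105,0.014],"rot":[0,0,0],"hand":0},
    {"travel":[-0.1355,-0.0105,0.014],"rot":[0,0,0],"hand":0},
    {"travel":[-0.1355,-0.0105,0.014],"rot":[0,0,0],"hand":0},
    {"travel":[-0.1355,-0.0105,0.014],"rot":[0,0,0],"hand":0},
    {"travel":[-0.1355,-0.0105,0.014],"rot":[0,0,0],"hand":0},
    {"travel":[-0.1355,-0.0105,0.014],"rot":[0,0,0],"hand":0}
  ]
}}

```text
clock: 24.12
position: [489.8, 173.8, 225.1]
ee_rot: [-0.66, 0.751, 0.0, -0.002]
contact_force: [0.3, -1.0, -1.4]
gripper_width: 52.2
grasp_force: 64.0
```

>>> {"fn": "servo_tool", "kwargs": {
  "motion": [
    {"travel":[-0.1355,0,0],"rot":[0,0,0],"hand":0},
    {"travel":[-0.1355,0,0],"rot":[0,0,0],"hand":0},
    {"travel":[-0.1355,0,0],"rot":[0,0,0],"hand":0},
    {"travel":[0,0,0],"rot":[0,0,0],"hand":0},
    {"travel":[0,0,0],"rot":[0,0,0],"hand":0},
    {"travel":[0,0,0],"rot":[0,0,0],"hand":0}
  ]
}}

```text
clock: 24.62
position: [503.1, 272.6, 225.3]
ee_rot: [-0.66, 0.752, -0.0, -0.002]
contact_force: [0.9, 0.5, -0.4]
gripper_width: 52.4
grasp_force: 64.0
```

```bash
python3 - <<'E'
from h import *
s=st();plan([(457.7,279.2,70,25),(457.7,279.2,20,17)],s)
E
```

```text
t 24.62 p [503.1 272.6 225.3] yaw -97.4 tilt [-0.003 -0.003] j [ 0.78  0.28 -0.09 -0.   -1.2  -0.91] F [ 0.95  0.52 -0.43] w 52.4 g 64.0
7 x travel [-0.0004, 0.0262, 0.0887] rotz -0.0 
3 x travel [-0.0, 0.0, 0.0667] rotz -0.0
```

>>> {"fn": "servo_tool", "kwargs": {
  "motion": [
    {"travel":[-0.001,0.0917,0],"rot":[0,0,0],"hand":0},
    {"travel":[-0.001,0.0917,0],"rot":[0,0,0],"hand":0},
    {"travel":[0,0,0],"rot":[0,0,0],"hand":0},
    {"travel":[0,0,0],"rot":[0,0,0],"hand":0},
    {"travel":[0,0,0.1],"rot":[0,0,0],"hand":0}
  ]
}}

```text
clock: 25.03
position: [461.7, 281.0, 207.0]
ee_rot: [-0.66, 0.752, -0.001, 0.006]
contact_force: [1.0, 1.0, -0.7]
gripper_width: 52.4
grasp_force: 64.1
```

>>> {"fn": "servo_tool", "kwargs": {
  "motion": [
    {"travel":[0,0,0.104],"rot":[0,0,0],"hand":0},
    {"travel":[0,0,0.104],"rot":[0,0,0],"hand":0},
    {"travel":[0,0,0.104],"rot":[0,0,0],"hand":0},
    {"travel":[0,0,0.104],"rot":[0,0,0],"hand":0},
    {"travel":[0,0,0.104],"rot":[0,0,0],"hand":0},
    {"travel":[0,0,0.067],"rot":[0,0,0],"hand":0},
    {"travel":[0,0,0.067],"rot":[0,0,0],"hand":0},
    {"travel":[0,0,0.06],"rot":[0,0,0],"hand":0},
    {"travel":[0,0,0],"rot":[0,0,0],"hand":0},
    {"travel":[0,0,0],"rot":[0,0,0],"hand":0}
  ]
}}

```text
clock: 25.87
position: [458.9, 278.7, 23.0]
ee_rot: [-0.659, 0.752, -0.0, -0.001]
contact_force: [0.2, 0.1, -0.4]
gripper_width: 52.3
grasp_force: 63.9
```

>>> {"fn": "servo_tool", "kwargs": {
  "motion": [
    {"travel":[0,0,0.011],"rot":[0,0,0],"hand":0},
    {"travel":[0,0,0],"rot":[0,0,0],"hand":0},
    {"travel":[0,0,0],"rot":[0,0,0],"hand":1},
    {"travel":[0,0,0],"rot":[0,0,0],"hand":1},
    {"travel":[0,0,0],"rot":[0,0,0],"hand":1},
    {"travel":[0,0,0],"rot":[0,0,0],"hand":1},
    {"travel":[0,0,0],"rot":[0,0,0],"hand":1},
    {"travel":[0,0,-0.08],"rot":[0,0,0],"hand":1},
    {"travel":[0,0,-0.16],"rot":[0,0,0],"hand":1},
    {"travel":[0,0,-0.16],"rot":[0,0,0],"hand":1}
  ]
}}

```text
clock: 26.7
position: [457.6, 278.8, 120.7]
ee_rot: [-0.659, 0.752, -0.0, -0.002]
contact_force: [1.7, 1.6, 0.1]
gripper_width: 85.6
grasp_force: 0.0
```

>>> {"fn": "servo_tool", "kwargs": {
  "motion": [
    {"travel":[0,0,-0.16],"rot":[0,0,0],"hand":1},
    {"travel":[0,0,-0.16],"rot":[0,0,-0.0172],"hand":1},
    {"travel":[0,0,-0.16],"rot":[0,0,-0.0172],"hand":1},
    {"travel":[0,0,-0.16],"rot":[0,0,-0.0172],"hand":1},
    {"travel":[0,0,0],"rot":[0,0,-0.0172],"hand":1},
    {"travel":[0,0,0],"rot":[0,0,-0.0172],"hand":1},
    {"travel":[0,0,0],"rot":[0,0,-0.0172],"hand":1},
    {"travel":[0,0,0],"rot":[0,0,-0.0172],"hand":1},
    {"travel":[0,0,0],"rot":[0,0,0],"hand":1},
    {"travel":[0,0,0],"rot":[0,0,0],"hand":1}
  ]
}}

```text
clock: 27.53
position: [458.4, 279.7, 280.8]
ee_rot: [0.89, -0.456, -0.0, 0.0]
contact_force: [0.4, -0.0, -0.2]
gripper_width: 85.4
grasp_force: 0.0
```

```bash
python3 - <<'E'
from h import *
s,im,X,C=look()
for b in boxes(X,im,C): print(b)
_,im,X,C=look("top");print("top",*boxes(X,im,C),sep="\n")
s=st();plan([(663.5,213.3,180,38)],s)
E
```

```text
(459.6, 280.8, 82.5, array([55., 55.]))
(466.1, 341.8, 82.8, array([57., 55.]))
top
(663.6, 213.5, 34.6, array([55., 54.]))
(606.2, -175.5, 85.0, array([55., 54.]))
t 27.63 p [458.4 279.8 280.7] yaw -54.3 tilt [-0. -0.] j [ 0.85  0.19 -0.08 -0.   -1.3  -0.23] F [-0.12 -0.03 -0.01] w 85.7 g 0.0
7 x travel [0.0992, -0.073, 0.0575] rotz -0.0
```

>>> {"fn": "servo_tool", "kwargs": {
  "motion": [
    {"travel":[0.0992,-0.073,0.0575],"rot":[0,0,0],"hand":1},
    {"travel":[0.0992,-0.073,0.0575],"rot":[0,0,0],"hand":1},
    {"travel":[0.0992,-0.073,0.0575],"rot":[0,0,0],"hand":1},
    {"travel":[0.0992,-0.073,0.0575],"rot":[0,0,0],"hand":1},
    {"travel":[0.0992,-0.073,0.0575],"rot":[0,0,0],"hand":1},
    {"travel":[0.0992,-0.073,0.0575],"rot":[0,0,0],"hand":1},
    {"travel":[0.0992,-0.073,0.0575],"rot":[0,0,0],"hand":1},
    {"travel":[0,0,0],"rot":[0,0,0],"hand":1},
    {"travel":[0,0,0],"rot":[0,0,0],"hand":1},
    {"travel":[0,0,0],"rot":[0,0,0],"hand":1}
  ]
}}

```text
clock: 28.47
position: [663.6, 213.8, 180.1]
ee_rot: [0.89, -0.456, -0.0, 0.0]
contact_force: [-0.5, 0.8, 0.7]
gripper_width: 85.4
grasp_force: 0.0
```

```bash
python3 - <<'E'
from h import *
s,im,X,C=look()
for b in boxes(X,im,C): print(b)
s=st();plan([(663.5,213.3,60,38),(663.5,213.3,12,25)],s)
E
```

```text
(667.0, 213.0, 35.8, array([54., 54.]))
(778.8, 308.5, 35.7, array([58., 57.]))
t 28.52 p [663.5 214.3 181.1] yaw -54.2 tilt [0.001 0.   ] j [ 0.54  0.52  0.17  0.   -1.22  0.08] F [0.3  0.25 0.68] w 85.5 g 0.0
4 x travel [0.0008, 0.0006, 0.1211] rotz -0.0 
2 x travel [0.0, -0.0, 0.096] rotz -0.0
```

>>> {"fn": "servo_tool", "kwargs": {
  "motion": [
    {"travel":[0.002,-0.001,0.121],"rot":[0,0,0],"hand":1},
    {"travel":[0.002,-0.001,0.121],"rot":[0,0,0],"hand":1},
    {"travel":[0.002,-0.001,0.121],"rot":[0,0,0],"hand":1},
    {"travel":[0.002,-0.001,0.121],"rot":[0,0,0],"hand":1},
    {"travel":[0,0,0.096],"rot":[0,0,0],"hand":1},
    {"travel":[0,0,0.096],"rot":[0,0,0],"hand":1},
    {"travel":[0,0,0],"rot":[0,0,0],"hand":1},
    {"travel":[0,0,0],"rot":[0,0,0],"hand":1}
  ]
}}

```text
clock: 29.18
position: [665.0, 213.4, 11.7]
ee_rot: [0.891, -0.455, -0.0, 0.0]
contact_force: [0.5, 0.5, 0.6]
gripper_width: 85.5
grasp_force: 0.0
```

>>> {"fn": "servo_tool", "kwargs": {
  "motion": [
    {"travel":[0,0,0],"rot":[0,0,0],"hand":0},
    {"travel":[0,0,0],"rot":[0,0,0],"hand":0},
    {"travel":[0,0,0],"rot":[0,0,0],"hand":0},
    {"travel":[0,0,0],"rot":[0,0,0],"hand":0},
    {"travel":[0,0,0],"rot":[0,0,0],"hand":0},
    {"travel":[0,0,0],"rot":[0,0,0],"hand":0},
    {"travel":[0,0,0],"rot":[0,0,0],"hand":0},
    {"travel":[0,0,0],"rot":[0,0,0],"hand":0}
  ]
}}

```text
clock: 29.85
position: [667.4, 213.8, 14.3]
ee_rot: [0.891, -0.455, 0.002, -0.002]
contact_force: [-1.4, 1.5, 6.5]
gripper_width: 52.1
grasp_force: 65.7
```

>>> {"fn": "servo_tool", "kwargs": {
  "motion": [
    {"travel":[0,0,-0.12],"rot":[0,0,0],"hand":0},
    {"travel":[0,0,-0.16],"rot":[0,0,0],"hand":0},
    {"travel":[0,0,-0.16],"rot":[0,0,0],"hand":0},
    {"travel":[0,0,-0.16],"rot":[0,0,0.0172],"hand":0},
    {"travel":[0,0,-0.16],"rot":[0,0,0.0172],"hand":0},
    {"travel":[0,0,-0.16],"rot":[0,0,0.0172],"hand":0},
    {"travel":[0,0,0],"rot":[0,0,0.0172],"hand":0},
    {"travel":[0,0,0],"rot":[0,0,0.0172],"hand":0},
    {"travel":[0,0,0],"rot":[0,0,0.0172],"hand":0},
    {"travel":[0,0,0],"rot":[0,0,0.0172],"hand":0}
  ]
}}

```text
clock: 30.68
position: [665.3, 212.8, 241.6]
ee_rot: [-0.657, 0.754, 0.0, 0.0]
contact_force: [-0.6, 0.4, -1.3]
gripper_width: 52.5
grasp_force: 64.8
```

>>> {"fn": "servo_tool", "kwargs": {
  "motion": [
    {"travel":[0,0,0],"rot":[0,0,0],"hand":0},
    {"travel":[0,0,0],"rot":[0,0,0],"hand":0},
    {"travel":[0,0,0],"rot":[0,0,0],"hand":0}
  ]
}}

```text
clock: 30.93
position: [665.6, 212.8, 241.1]
ee_rot: [-0.66, 0.751, 0.0, -0.0]
contact_force: [0.1, 0.3, -0.9]
gripper_width: 52.2
grasp_force: 64.8
```

```bash
python3 - <<'E'
from h import *
s=st();plan([(449.6,217.7,220,38),(449.6,217.7,70,25),(449.6,217.7,20,17)],s)
E
```

```text
t 30.93 p [665.6 212.8 241.1] yaw -97.4 tilt [-0.  0.] j [ 0.54  0.5   0.27 -0.   -1.35 -0.67] F [ 0.06  0.32 -0.95] w 52.2 g 64.8
6 x travel [0.0152, 0.1432, 0.0141] rotz -0.0 
6 x travel [-0.0, 0.0, 0.1] rotz -0.0 
3 x travel [-0.0, 0.0, 0.0667] rotz -0.0
```

>>> {"fn": "servo_tool", "kwargs": {
  "motion": [
    {"travel":[0.0152,0.1432,0.0141],"rot":[0,0,0],"hand":0},
    {"travel":[0.0152,0.1432,0.0141],"rot":[0,0,0],"hand":0},
    {"travel":[0.0152,0.1432,0.0141],"rot":[0,0,0],"hand":0},
    {"travel":[0.0152,0.1432,0.0141],"rot":[0,0,0],"hand":0},
    {"travel":[0.0152,0.1432,0.0141],"rot":[0,0,0],"hand":0},
    {"travel":[0.0152,0.1432,0.0141],"rot":[0,0,0],"hand":0},
    {"travel":[0,0,0],"rot":[0,0,0],"hand":0},
    {"travel":[0,0,0],"rot":[0,0,0],"hand":0},
    {"travel":[0,0,0],"rot":[0,0,0],"hand":0}
  ]
}}

```text
clock: 31.68
position: [450.2, 218.7, 220.9]
ee_rot: [-0.66, 0.751, -0.0, 0.001]
contact_force: [-0.0, 0.6, -1.1]
gripper_width: 52.4
grasp_force: 64.8
```

```bash
python3 - <<'E'
from h import *
s,im,X,C=look("top");st();print(*boxes(X,im,C),sep="\n")
w=X[(X[...,2]>58)&(X[...,2]<62)]
k=(abs(X[...,0]-462)<60)&(abs(X[...,1]-310)<75)&(abs(X[...,2]-58)<6);print(cv2.minAreaRect(X[k][:,:2].astype(np.float32)),k.sum())
E
```

```text
t 31.73 p [450.7 218.8 220.6] yaw -97.5 tilt [0.001 0.001] j [ 0.78  0.16 -0.27  0.   -1.14 -0.91] F [ 0.69  0.93 -0.09] w 52.6 g 64.8
(606.2, -175.6, 83.8, array([56., 54.]))
((441.30767822265625, 368.5555725097656), (0.0, 0.0), 0.0) 1
```

>>> {"fn": "servo_tool", "kwargs": {
  "motion": [
    {"travel":[0.004,0,0.1],"rot":[0,0,0],"hand":0},
    {"travel":[0,0,0.1],"rot":[0,0,0],"hand":0},
    {"travel":[0,0,0.1],"rot":[0,0,0],"hand":0},
    {"travel":[0,0,0.1],"rot":[0,0,0],"hand":0},
    {"travel":[0,0,0.1],"rot":[0,0,0],"hand":0},
    {"travel":[0,0,0.1],"rot":[0,0,0],"hand":0},
    {"travel":[0,0,0.067],"rot":[0,0,0],"hand":0},
    {"travel":[0,0,0.067],"rot":[0,0,0],"hand":0},
    {"travel":[0,0,0.06],"rot":[0,0,0],"hand":0},
    {"travel":[0,0,0],"rot":[0,0,0],"hand":0}
  ]
}}

```text
clock: 32.57
position: [450.2, 216.9, 19.1]
ee_rot: [-0.659, 0.752, -0.0, -0.002]
contact_force: [-0.0, -0.6, -0.8]
gripper_width: 52.3
grasp_force: 65.9
```

>>> {"fn": "servo_tool", "kwargs": {
  "motion": [
    {"travel":[0,0,0],"rot":[0,0,0],"hand":0},
    {"travel":[0,0,0],"rot":[0,0,0],"hand":0}
  ]
}}

```text
clock: 32.73
position: [450.7, 217.6, 21.6]
ee_rot: [-0.659, 0.752, -0.0, 0.0]
contact_force: [0.3, 0.4, -1.4]
gripper_width: 52.6
grasp_force: 65.9
```

>>> {"fn": "servo_tool", "kwargs": {
  "motion": [
    {"travel":[0,0,0.009],"rot":[0,0,0],"hand":0},
    {"travel":[0,0,0],"rot":[0,0,0],"hand":0},
    {"travel":[0,0,0],"rot":[0,0,0],"hand":1},
    {"travel":[0,0,0],"rot":[0,0,0],"hand":1},
    {"travel":[0,0,0],"rot":[0,0,0],"hand":1},
    {"travel":[0,0,0],"rot":[0,0,0],"hand":1},
    {"travel":[0,0,0],"rot":[0,0,0],"hand":1},
    {"travel":[0,0,-0.08],"rot":[0,0,0],"hand":1},
    {"travel":[0,0,-0.16],"rot":[0,0,0],"hand":1},
    {"travel":[0,0,-0.16],"rot":[0,0,0],"hand":1}
  ]
}}

```text
clock: 33.57
position: [448.6, 216.3, 119.3]
ee_rot: [-0.659, 0.752, -0.0, -0.002]
contact_force: [1.8, 2.7, -0.7]
gripper_width: 85.4
grasp_force: 0.0
```

>>> {"fn": "servo_tool", "kwargs": {
  "motion": [
    {"travel":[0,0,-0.16],"rot":[0,0,0],"hand":1},
    {"travel":[0,0,-0.16],"rot":[0,0,0],"hand":1},
    {"travel":[0,0,-0.16],"rot":[0,0,0],"hand":1},
    {"travel":[-0.1,0,-0.1],"rot":[0,0,0],"hand":1},
    {"travel":[-0.1,0,-0.1],"rot":[0,0,0],"hand":1},
    {"travel":[-0.1,0,-0.1],"rot":[0,0,0],"hand":0},
    {"travel":[-0.1,0,-0.1],"rot":[0,0,0],"hand":0},
    {"travel":[0,0,0],"rot":[0,0,0],"hand":0},
    {"travel":[0,0,0],"rot":[0,0,0],"hand":0},
    {"travel":[0,0,0],"rot":[0,0,0],"hand":0}
  ]
}}

```text
clock: 34.4
position: [462.0, 315.9, 338.0]
ee_rot: [-0.659, 0.752, 0.0, -0.001]
contact_force: [0.1, 0.6, -1.1]
gripper_width: 25.6
grasp_force: 0.0
```

```bash
cat >> h.py <<'E'
def flaps(X):
    """angles from planes in carton frame"""
    P=X.reshape(-1,3);P=P[np.isfinite(P[:,0])]
    u=(P[:,0]-457.7)*.9914-(P[:,1]-279.2)*.1305;v=(P[:,0]-457.7)*.1305+(P[:,1]-279.2)*.9914;z=P[:,2]
    for nm,c,o,h,hz,L in(("far",u,v,79,89,77),("near",-u,v,79,89,77),("left",v,u,109,84,62),("right",-v,u,109,84,62)):
        k=(abs(o)<50)&(c>h-L-5)&(c<h+L)&(z>hz+8)&(np.hypot(c-h,z-hz)<L+8)
        if k.sum()>30:
            a=np.arctan2(z[k]-hz,h-c[k]);print(nm,k.sum(),"angle",np.median(a).round(2),"spread",np.std(a).round(2))
        else: print(nm,k.sum(),"low/none")
E
python3 - <<'E'
from h import *
s,im,X,C=look();cv2.imwrite("pics/w5.png",im[:,:,::-1]);st()
print(*boxes(X,im,C),sep="\n");flaps(X)
_,im,X,C=look("top");print("top");flaps(X);print(*boxes(X,im,C))
E
```

```text
t 34.45 p [462.  315.5 337.9] yaw -97.5 tilt [-0.002 -0.002] j [ 0.89  0.21  0.09 -0.   -1.45 -1.02] F [-0.64 -0.04 -0.43] w 17.7 g 0.0
(450.8, 217.6, 82.5, array([51., 54.]))
(459.8, 280.4, 82.5, array([53., 54.]))
(466.1, 341.1, 82.5, array([56., 54.]))
(779.2, 308.1, 70.9, array([57., 56.]))
far 2682 angle 1.74 spread 0.01
near 2270 angle 1.65 spread 0.03
left 1890 angle 1.68 spread 0.02
right 2596 angle 1.73 spread 0.04
top
far 373 angle 1.73 spread 0.08
near 0 low/none
left 0 low/none
right 114 angle 1.75 spread 0.03
(606.2, -175.5, 83.8, array([56., 54.]))
```

View pics/w5.png

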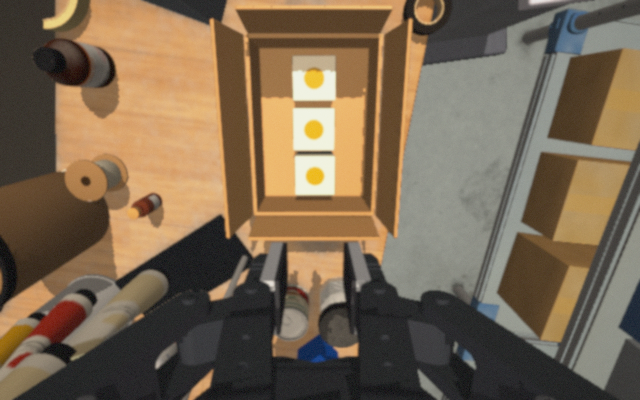

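All three ordinary boxes lie squarely on the carton floor, lids at (314,78), (314,130) and (314,176). The heavy one is in the tray and the flaps are still standing at about 1.7 rad. Next I'll push the +y end flap over from outside with the fingers shut.

>>> {"fn": "servo_tool", "kwargs": {
  "motion": [
    {"travel":[-0.0908,0,0.11],"rot":[0,0,0],"hand":0},
    {"travel":[-0.0908,0,0.11],"rot":[0,0,0],"hand":0},
    {"travel":[-0.0908,0,0.11],"rot":[0,0,0],"hand":0},
    {"travel":[-0.0908,0,0.11],"rot":[0,0,0],"hand":0},
    {"travel":[-0.0908,0,0.11],"rot":[0,0,0],"hand":0},
    {"travel":[0,0,0.134],"rot":[0,0,0],"hand":0},
    {"travel":[0,0,0.134],"rot":[0,0,0],"hand":0},
    {"travel":[0,0,0],"rot":[0,0,0],"hand":0},
    {"travel":[0,0,0],"rot":[0,0,0],"hand":0},
    {"travel":[0,0,0],"rot":[0,0,0],"hand":0}
  ]
}}

```text
clock: 35.33
position: [478.7, 429.1, 136.8]
ee_rot: [-0.659, 0.752, -0.0, 0.001]
contact_force: [0.7, -0.3, 1.6]
gripper_width: -0.3
grasp_force: 0.0
```

```bash
cat >> h.py <<'E'
def uv(p): return round((p[0]-457.7)*.9914-(p[1]-279.2)*.1305,1),round((p[0]-457.7)*.1305+(p[1]-279.2)*.9914,1),round(p[2],1)
E
python3 -c "
from h import *
s=st();print(uv(s['position']))"
```

```text
t 35.33 p [478.7 429.1 136.8] yaw -97.5 tilt [0.002 0.001] j [ 0.98  0.47 -0.04  0.   -1.06 -1.11] F [ 0.74 -0.3   1.63] w -0.3 g 0.0
(np.float64(1.2), np.float64(151.4), np.float64(136.8))
```

>>> {"fn": "servo_tool", "kwargs": {
  "motion": [
    {"travel":[0.067,0,0.004],"rot":[0,0,0],"hand":0},
    {"travel":[0.067,0,0.004],"rot":[0,0,0],"hand":0},
    {"travel":[0.067,0,0.004],"rot":[0,0,0],"hand":0},
    {"travel":[0.038,0,0.02],"rot":[0,0,0],"hand":0},
    {"travel":[0.038,0,0.02],"rot":[0,0,0],"hand":0},
    {"travel":[0.03,0,0.03],"rot":[0,0,0],"hand":0},
    {"travel":[0.03,0,0.03],"rot":[0,0,0],"hand":0},
    {"travel":[0.014,0,0.024],"rot":[0,0,0],"hand":0},
    {"travel":[0.014,0,0.024],"rot":[0,0,0],"hand":0},
    {"travel":[0,0,0],"rot":[0,0,0],"hand":0}
  ]
}}

```text
clock: 36.17
position: [464.8, 337.3, 92.9]
ee_rot: [-0.659, 0.752, -0.0, -0.002]
contact_force: [-0.2, -0.6, 0.1]
gripper_width: -0.1
grasp_force: 0.0
```

>>> {"fn": "servo_tool", "kwargs": {
  "motion": [
    {"travel":[0.004,0,0.016],"rot":[0,0,0],"hand":0},
    {"travel":[0,0,0.012],"rot":[0,0,0],"hand":0},
    {"travel":[0,0,0],"rot":[0,0,0],"hand":0},
    {"travel":[0,0,0],"rot":[0,0,0],"hand":0}
  ]
}}

```text
clock: 36.5
position: [465.5, 337.7, 87.6]
ee_rot: [-0.659, 0.752, -0.0, -0.0]
contact_force: [0.9, -0.2, -0.4]
gripper_width: -0.1
grasp_force: 0.0
```

```bash
python3 -c "
from h import *
s,im,X,C=look();flaps(X);s=st();print(uv(s['position']))
_,im,X,C=look('scene');cv2.imwrite('pics/s6.png',im[120:300,200:460,::-1].repeat(3,0).repeat(3,1));print('scene');flaps(X)"
```

```text
far 38768 angle 1.75 spread 0.08
near 41087 angle 1.65 spread 0.07
left 401 angle 1.69 spread 0.43
right 0 low/none
t 36.55 p [465.6 337.8  87.8] yaw -97.5 tilt [0. 0.] j [ 0.91  0.41 -0.27  0.   -0.88 -1.04] F [0.83 0.57 0.45] w 0.1 g 0.0
(np.float64(0.2), np.float64(59.2), np.float64(87.8))
scene
far 109 angle 1.8 spread 0.09
near 479 angle 1.73 spread 0.07
left 147 angle 1.8 spread 0.47
right 319 angle 1.68 spread 0.09
```

View pics/s6.png

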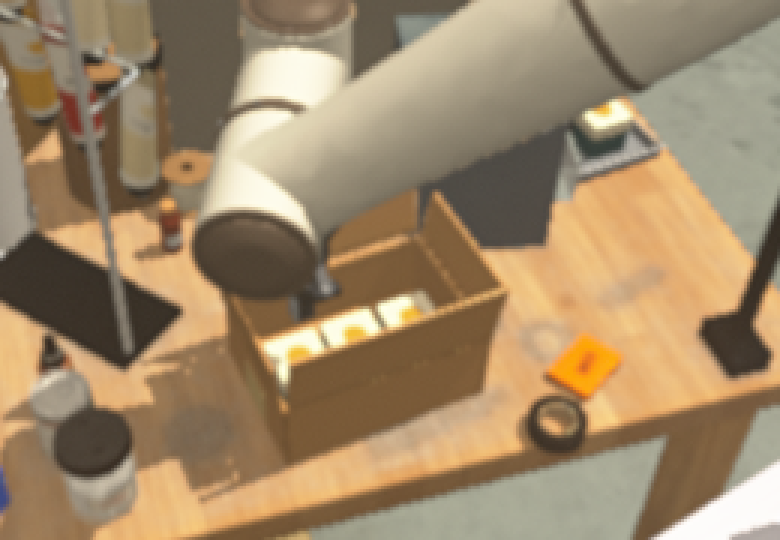

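The scene crop shows the left box lid still uncovered, so that flap may not have followed. I'll lift and look.

>>> {"fn": "servo_tool", "kwargs": {
  "motion": [
    {"travel":[0,0,-0.16],"rot":[0,0,0],"hand":0},
    {"travel":[0,0,-0.16],"rot":[0,0,0],"hand":0},
    {"travel":[0,0,-0.16],"rot":[0,0,0],"hand":0},
    {"travel":[0,0,-0.16],"rot":[0,0,0],"hand":0},
    {"travel":[0,0,-0.16],"rot":[0,0,0],"hand":0},
    {"travel":[-0.1,0,-0.12],"rot":[0,0,0],"hand":0},
    {"travel":[-0.1,0,-0.12],"rot":[0,0,0],"hand":0},
    {"travel":[0,0,0],"rot":[0,0,0],"hand":0},
    {"travel":[0,0,0],"rot":[0,0,0],"hand":0},
    {"travel":[0,0,0],"rot":[0,0,0],"hand":0}
  ]
}}

```text
clock: 37.43
position: [471.4, 386.8, 346.6]
ee_rot: [-0.659, 0.752, 0.0, -0.001]
contact_force: [0.2, -0.7, 0.3]
gripper_width: -0.3
grasp_force: 0.0
```

```bash
python3 -c "
from h import *
s,im,X,C=look();flaps(X);s=st();print(uv(s['position']));cv2.imwrite('pics/w7.png',im[:,:,::-1])"
```

```text
far 2996 angle 1.74 spread 0.02
near 2520 angle 1.65 spread 0.03
left 1445 angle 1.68 spread 0.02
right 0 low/none
t 37.48 p [471.4 386.3 346.2] yaw -97.5 tilt [-0.002 -0.002] j [ 0.95  0.3   0.23 -0.   -1.5  -1.08] F [ 0.35 -0.65 -0.42] w 0.1 g 0.0
(np.float64(-0.4), np.float64(108.0), np.float64(346.2))
```

View pics/w7.png

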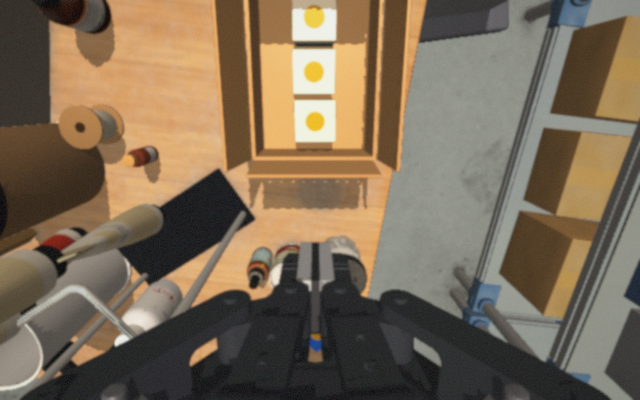

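The flap still reads 1.68 rad, so it was never moved. I'll repeat the sweep slowly, a little lower, and stop part-way to see what happens.

>>> {"fn": "servo_tool", "kwargs": {
  "motion": [
    {"travel":[-0.086,0,0.1],"rot":[0,0,0],"hand":0},
    {"travel":[-0.086,0,0.1],"rot":[0,0,0],"hand":0},
    {"travel":[0,0,0.141],"rot":[0,0,0],"hand":0},
    {"travel":[0,0,0.141],"rot":[0,0,0],"hand":0},
    {"travel":[0,0,0.141],"rot":[0,0,0],"hand":0},
    {"travel":[0,0,0.141],"rot":[0,0,0],"hand":0},
    {"travel":[0,0,0.141],"rot":[0,0,0],"hand":0},
    {"travel":[0,0,0],"rot":[0,0,0],"hand":0},
    {"travel":[0,0,0],"rot":[0,0,0],"hand":0}
  ]
}}

```text
clock: 38.23
position: [476.9, 427.6, 119.3]
ee_rot: [-0.659, 0.752, -0.001, -0.003]
contact_force: [0.2, -0.4, 0.8]
gripper_width: -0.1
grasp_force: 0.0
```

>>> {"fn": "servo_tool", "kwargs": {
  "motion": [
    {"travel":[0.04,0,0],"rot":[0,0,0],"hand":0},
    {"travel":[0.04,0,0],"rot":[0,0,0],"hand":0},
    {"travel":[0.04,0,0],"rot":[0,0,0],"hand":0},
    {"travel":[0.04,0,0],"rot":[0,0,0],"hand":0},
    {"travel":[0.02,0,0],"rot":[0,0,0],"hand":0},
    {"travel":[0,0,0],"rot":[0,0,0],"hand":0},
    {"travel":[0,0,0],"rot":[0,0,0],"hand":0}
  ]
}}

```text
clock: 38.82
position: [472.0, 384.9, 122.3]
ee_rot: [-0.659, 0.752, 0.0, 0.001]
contact_force: [0.9, 0.3, -1.1]
gripper_width: -0.4
grasp_force: 0.0
```

```bash
python3 -c "
from h import *
s,im,X,C=look();flaps(X);s=st();print(uv(s['position']))
_,i2,Y,C=look('scene');print('scene');flaps(Y)
cv2.imwrite('pics/w8.png',np.hstack([cv2.resize(im,(400,300)),cv2.resize(i2[130:280,230:430],(400,300),interpolation=cv2.INTER_CUBIC)])[:,:,::-1])"
```

```text
far 16540 angle 1.75 spread 0.02
near 14974 angle 1.65 spread 0.02
left 8349 angle 1.69 spread 0.02
right 0 low/none
t 38.87 p [472.  385.2 122. ] yaw -97.5 tilt [0.001 0.001] j [ 0.95  0.43 -0.15  0.   -0.99 -1.08] F [-0.2  -1.71  0.02] w 0.1 g 0.0
(np.float64(0.3), np.float64(107.0), np.float64(122.0))
scene
far 567 angle 1.76 spread 0.07
near 481 angle 1.74 spread 0.07
left 127 angle 1.81 spread 0.14
right 316 angle 1.67 spread 0.09
```

View pics/w8.png

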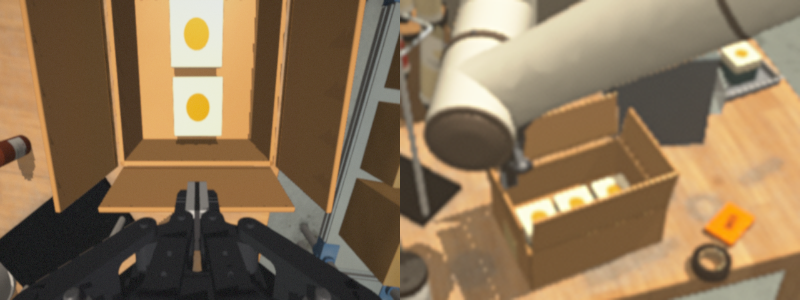

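In the left panel the fingertips show in front of the flap's inner face, at (195,190), although they came from outside. I'll push on a little and re-measure the flap to see whether it is touched at all.

>>> {"fn": "servo_tool", "kwargs": {
  "motion": [
    {"travel":[0.03,0,0],"rot":[0,0,0],"hand":0},
    {"travel":[0.03,0,0],"rot":[0,0,0],"hand":0},
    {"travel":[0.03,0,0],"rot":[0,0,0],"hand":0},
    {"travel":[0,0,0],"rot":[0,0,0],"hand":0}
  ]
}}

```text
clock: 39.25
position: [468.3, 361.1, 121.3]
ee_rot: [-0.659, 0.752, -0.0, -0.001]
contact_force: [-1.0, -0.1, 0.6]
gripper_width: -0.3
grasp_force: 0.0
```

```bash
python3 -c "
from h import *
s,im,X,C=look();flaps(X);s=st();print(uv(s['position']))
P=X.reshape(-1,3);u=(P[:,0]-457.7)*.9914-(P[:,1]-279.2)*.1305;v=(P[:,0]-457.7)*.1305+(P[:,1]-279.2)*.9914;z=P[:,2]
for u0 in range(-70,71,20):
    k=(abs(u-u0)<6)&(v>60)&(v<140)&(z>92)&(z<150)
    if k.sum()>20: print(u0,k.sum(),'z',np.percentile(z[k],[2,50,98]).round(),'v',np.percentile(v[k],[2,50,98]).round())
"
```

```text
far 22825 angle 1.75 spread 0.02
near 20497 angle 1.66 spread 0.02
left 3010 angle 1.69 spread 0.02
right 0 low/none
t 39.3 p [468.6 361.8 121.5] yaw -97.5 tilt [-0. -0.] j [ 0.93  0.4  -0.19 -0.   -0.98 -1.06] F [-0.11  0.05  0.07] w -0.1 g 0.0
(np.float64(0.1), np.float64(83.4), np.float64(121.5))
-70 975 z [ 93. 121. 142.] v [110. 113. 116.]
-50 591 z [ 93. 109. 123.] v [110. 112. 114.]
-30 734 z [ 93. 112. 128.] v [110. 112. 114.]
30 727 z [ 93. 112. 128.] v [110. 112. 114.]
50 600 z [ 93. 109. 124.] v [110. 112. 114.]
70 1115 z [ 93. 121. 144.] v [110. 113. 116.]
```

The closed fingertips are past the flap plane and the flap has not moved, so there was no contact at all. I'll back out and try with the fingers open, which touches at u ≈ ±50.

>>> {"fn": "servo_tool", "kwargs": {
  "motion": [
    {"travel":[-0.07,0,0],"rot":[0,0,0],"hand":0},
    {"travel":[-0.07,0,0],"rot":[0,0,0],"hand":0},
    {"travel":[-0.07,0,0],"rot":[0,0,0],"hand":1},
    {"travel":[-0.07,0,0.02],"rot":[0,0,0],"hand":1},
    {"travel":[0,0,0.02],"rot":[0,0,0],"hand":1},
    {"travel":[0,0,0],"rot":[0,0,0],"hand":1},
    {"travel":[0,0,0],"rot":[0,0,0],"hand":1},
    {"travel":[0,0,0],"rot":[0,0,0],"hand":1}
  ]
}}

```text
clock: 39.97
position: [477.9, 431.5, 111.6]
ee_rot: [-0.659, 0.752, -0.0, -0.0]
contact_force: [-0.2, 0.2, -0.5]
gripper_width: 72.5
grasp_force: 0.0
```

>>> {"fn": "servo_tool", "kwargs": {
  "motion": [
    {"travel":[0.04,0,0],"rot":[0,0,0],"hand":1},
    {"travel":[0.04,0,0],"rot":[0,0,0],"hand":1},
    {"travel":[0.04,0,0],"rot":[0,0,0],"hand":1},
    {"travel":[0.04,0,0],"rot":[0,0,0],"hand":1},
    {"travel":[0.04,0,0],"rot":[0,0,0],"hand":1},
    {"travel":[0.02,0,0],"rot":[0,0,0],"hand":1},
    {"travel":[0,0,0],"rot":[0,0,0],"hand":1},
    {"travel":[0,0,0],"rot":[0,0,0],"hand":1}
  ]
}}

```text
clock: 40.63
position: [471.0, 377.4, 111.9]
ee_rot: [-0.659, 0.752, 0.0, 0.0]
contact_force: [-0.9, -0.1, -0.9]
gripper_width: 85.6
grasp_force: 0.0
```

```bash
python3 -c "
from h import *
s,im,X,C=look();flaps(X);s=st();print(uv(s['position']));cv2.imwrite('pics/w9.png',im[:,:,::-1])
P=X.reshape(-1,3);u=(P[:,0]-457.7)*.9914-(P[:,1]-279.2)*.1305;v=(P[:,0]-457.7)*.1305+(P[:,1]-279.2)*.9914;z=P[:,2]
for u0 in range(-70,71,20):
    k=(abs(u-u0)<6)&(v>50)&(v<140)&(z>92)&(z<150)
    if k.sum()>20: print(u0,k.sum(),'z',np.percentile(z[k],[2,50,98]).round(),'v',np.percentile(v[k],[2,50,98]).round())
"
```

```text
far 21321 angle 1.75 spread 0.02
near 19398 angle 1.66 spread 0.02
left 12526 angle 1.69 spread 0.03
right 0 low/none
t 40.68 p [471.  377.8 111.7] yaw -97.5 tilt [0.001 0.   ] j [ 0.94  0.43 -0.17  0.   -0.97 -1.08] F [0.71 0.11 0.19] w 85.4 g 0.0
(np.float64(0.3), np.float64(99.5), np.float64(111.7))
-70 345 z [ 93. 103. 118.] v [110. 112. 113.]
-50 846 z [ 93. 114. 146.] v [110. 113. 118.]
-30 1534 z [ 94. 128. 147.] v [110. 114. 119.]
-10 1531 z [ 94. 128. 147.] v [110. 114. 118.]
10 1534 z [ 94. 128. 147.] v [110. 114. 119.]
30 1533 z [ 94. 128. 147.] v [111. 114. 119.]
50 915 z [ 93. 115. 146.] v [110. 113. 118.]
70 383 z [ 93. 103. 119.] v [110. 112. 113.]
```

Still no contact with the fingers open. Only the pad area, about 19 mm behind the TCP, may be solid, so I'll sweep lower with the fingers shut and the tips just above the rim.

>>> {"fn": "servo_tool", "kwargs": {
  "motion": [
    {"travel":[-0.07,0,0],"rot":[0,0,0],"hand":0},
    {"travel":[-0.07,0,0],"rot":[0,0,0],"hand":0},
    {"travel":[-0.07,0,0],"rot":[0,0,0],"hand":0},
    {"travel":[0,0,0.03],"rot":[0,0,0],"hand":0},
    {"travel":[0,0,0.03],"rot":[0,0,0],"hand":0},
    {"travel":[0,0,0],"rot":[0,0,0],"hand":0},
    {"travel":[0,0,0],"rot":[0,0,0],"hand":0},
    {"travel":[0,0,0],"rot":[0,0,0],"hand":0}
  ]
}}

```text
clock: 41.35
position: [477.6, 429.1, 96.4]
ee_rot: [-0.659, 0.752, -0.0, -0.0]
contact_force: [0.2, 0.0, -0.1]
gripper_width: -0.1
grasp_force: 0.0
```

>>> {"fn": "servo_tool", "kwargs": {
  "motion": [
    {"travel":[0.04,0,0],"rot":[0,0,0],"hand":0},
    {"travel":[0.04,0,0],"rot":[0,0,0],"hand":0},
    {"travel":[0.04,0,0],"rot":[0,0,0],"hand":0},
    {"travel":[0.04,0,0],"rot":[0,0,0],"hand":0},
    {"travel":[0.04,0,0],"rot":[0,0,0],"hand":0},
    {"travel":[0,0,0],"rot":[0,0,0],"hand":0},
    {"travel":[0,0,0],"rot":[0,0,0],"hand":0}
  ]
}}

```text
clock: 41.93
position: [471.1, 379.1, 96.8]
ee_rot: [-0.659, 0.752, -0.0, -0.0]
contact_force: [-0.2, -0.5, 0.0]
gripper_width: -0.0
grasp_force: 0.0
```

```bash
cat >> h.py <<'E'
def prof(X,ax="v"):
    P=X.reshape(-1,3);u=(P[:,0]-457.7)*.9914-(P[:,1]-279.2)*.1305;v=(P[:,0]-457.7)*.1305+(P[:,1]-279.2)*.9914;z=P[:,2]
    for u0 in (-65,-45,45,65):
        k=(abs(u-u0)<6)&(v>40)&(v<150)&(z>80)&(z<150)
        if k.sum()>20: print(u0,k.sum(),'z',np.percentile(z[k],[2,50,98]).round(),'v',np.percentile(v[k],[2,50,98]).round())
E
python3 -c "
from h import *
s,im,X,C=look();flaps(X);s=st();print(uv(s['position']));prof(X)"
```

```text
far 23034 angle 1.75 spread 0.02
near 23665 angle 1.65 spread 0.02
left 8229 angle 1.09 spread 0.12
right 0 low/none
t 41.98 p [471.2 379.7  96.7] yaw -97.5 tilt [ 0. -0.] j [ 0.95  0.45 -0.19  0.   -0.94 -1.08] F [-1.01 -0.05 -0.17] w -0.0 g 0.0
(np.float64(0.2), np.float64(101.4), np.float64(96.7))
-65 835 z [ 89. 129. 139.] v [ 76.  85. 112.]
-45 844 z [ 89. 129. 139.] v [ 76.  85. 112.]
45 842 z [ 89. 129. 139.] v [ 76.  85. 112.]
65 844 z [ 90. 129. 139.] v [ 76.  85. 111.]
```

Now the flap moves, to 1.09 rad. The effective contact lies about 23 mm or more above the TCP, so I need to work lower. I'll continue inward in steps.

>>> {"fn": "servo_tool", "kwargs": {
  "motion": [
    {"travel":[0.032,0,0.013],"rot":[0,0,0],"hand":0},
    {"travel":[0.032,0,0.013],"rot":[0,0,0],"hand":0},
    {"travel":[0,0,0],"rot":[0,0,0],"hand":0},
    {"travel":[0,0,0],"rot":[0,0,0],"hand":0}
  ]
}}

```text
clock: 42.32
position: [468.7, 363.4, 89.5]
ee_rot: [-0.659, 0.752, -0.0, -0.001]
contact_force: [-0.6, -0.4, -0.6]
gripper_width: 0.2
grasp_force: 0.0
```

```bash
python3 -c "
from h import *
s,im,X,C=look();flaps(X);s=st();print(uv(s['position']));prof(X)"
```

```text
far 28492 angle 1.75 spread 0.02
near 31174 angle 1.65 spread 0.02
left 13012 angle 0.75 spread 0.12
right 0 low/none
t 42.37 p [468.9 363.8  89.7] yaw -97.5 tilt [-0.001 -0.001] j [ 0.93  0.44 -0.22  0.   -0.91 -1.06] F [ 0.32  0.17 -0.06] w 0.4 g 0.0
(np.float64(0.0), np.float64(85.4), np.float64(89.7))
-65 1707 z [ 90. 113. 124.] v [ 60.  78. 110.]
-45 1692 z [ 90. 112. 124.] v [ 60.  79. 110.]
45 1680 z [ 90. 113. 124.] v [ 60.  79. 110.]
65 1678 z [ 90. 113. 124.] v [ 61.  78. 110.]
```

The angles fit a solid corner 11 mm inward and 23.5 mm above the TCP. Pressing flat therefore needs TCP z ≈ 65, still above the box tops at 58.

>>> {"fn": "servo_tool", "kwargs": {
  "motion": [
    {"travel":[0.03,0,0.012],"rot":[0,0,0],"hand":0},
    {"travel":[0.03,0,0.012],"rot":[0,0,0],"hand":0},
    {"travel":[0.01,0,0.024],"rot":[0,0,0],"hand":0},
    {"travel":[0.01,0,0.024],"rot":[0,0,0],"hand":0},
    {"travel":[0,0,0.012],"rot":[0,0,0],"hand":0},
    {"travel":[0,0,0.01],"rot":[0,0,0],"hand":0},
    {"travel":[0,0,0],"rot":[0,0,0],"hand":0},
    {"travel":[0,0,0],"rot":[0,0,0],"hand":0}
  ]
}}

```text
clock: 43.03
position: [466.4, 344.5, 66.2]
ee_rot: [-0.659, 0.752, -0.0, -0.0]
contact_force: [0.4, 0.4, -0.3]
gripper_width: -0.3
grasp_force: 0.0
```

```bash
python3 -c "
from h import *
s,im,X,C=look();s=st();print(uv(s['position']));prof(X)"
```

```text
t 43.08 p [466.5 344.7  66.4] yaw -97.5 tilt [0. 0.] j [ 0.92  0.44 -0.28  0.   -0.84 -1.05] F [ 0.22 -0.01  0.75] w 0.1 g 0.0
(np.float64(0.2), np.float64(66.1), np.float64(66.4))
-65 2246 z [89. 91. 93.] v [48. 69. 94.]
-45 1801 z [89. 91. 93.] v [48. 64. 83.]
45 1797 z [89. 91. 93.] v [48. 64. 83.]
65 2240 z [89. 91. 93.] v [48. 69. 94.]
```

>>> {"fn": "servo_tool", "kwargs": {
  "motion": [
    {"travel":[0,0,0.008],"rot":[0,0,0],"hand":0},
    {"travel":[0,0,0],"rot":[0,0,0],"hand":0},
    {"travel":[0,0,0],"rot":[0,0,0],"hand":0},
    {"travel":[0,0,-0.08],"rot":[0,0,0],"hand":0},
    {"travel":[0,0,-0.16],"rot":[0,0,0],"hand":0},
    {"travel":[0,0,-0.16],"rot":[0,0,0],"hand":0},
    {"travel":[0,0,-0.16],"rot":[0,0,0],"hand":0},
    {"travel":[0,0,-0.1],"rot":[0,0,0],"hand":0},
    {"travel":[0,0,0],"rot":[0,0,0],"hand":0}
  ]
}}

```text
clock: 43.83
position: [469.1, 346.7, 237.1]
ee_rot: [-0.66, 0.752, 0.0, 0.007]
contact_force: [0.6, 1.0, -0.1]
gripper_width: 0.4
grasp_force: 0.0
```

```bash
python3 -c "
from h import *
s,im,X,C=look();flaps(X);s=st();print(uv(s['position']));prof(X)"
```

```text
far 6482 angle 1.75 spread 0.01
near 5806 angle 1.65 spread 0.03
left 66 angle 0.15 spread 0.02
right 0 low/none
t 43.88 p [467.6 345.7 233.4] yaw -97.5 tilt [0.005 0.006] j [ 0.92  0.29 -0.06  0.   -1.21 -1.05] F [-0.53 -0.07 -0.76] w 0.2 g 0.0
(np.float64(1.1), np.float64(67.3), np.float64(233.4))
-65 768 z [88. 90. 92.] v [ 48.  77. 108.]
-45 765 z [88. 90. 92.] v [ 48.  77. 108.]
45 771 z [88. 90. 92.] v [ 49.  77. 108.]
65 760 z [88. 90. 92.] v [ 49.  77. 108.]
```

>>> {"fn": "servo_tool", "kwargs": {
  "motion": [
    {"travel":[0.1447,0,0],"rot":[0,0,0],"hand":0},
    {"travel":[0.1447,0,0],"rot":[0,0,0],"hand":0},
    {"travel":[0.1447,0,0],"rot":[0,0,0],"hand":0},
    {"travel":[0.1447,0,0],"rot":[0,0,0],"hand":0},
    {"travel":[0.1447,0,0],"rot":[0,0,0],"hand":0},
    {"travel":[0.1447,0,0],"rot":[0,0,0],"hand":0},
    {"travel":[0,0,0],"rot":[0,0,0],"hand":0},
    {"travel":[0,0,0],"rot":[0,0,0],"hand":0},
    {"travel":[0,0,0],"rot":[0,0,0],"hand":0}
  ]
}}

```text
clock: 44.63
position: [437.8, 129.0, 228.8]
ee_rot: [-0.659, 0.752, 0.0, -0.001]
contact_force: [0.8, 0.3, -0.4]
gripper_width: 0.0
grasp_force: 0.0
```

```bash
python3 -c "
from h import *
s=st();print(uv(s['position']))"
```

```text
t 44.63 p [437.8 129.  228.8] yaw -97.5 tilt [-0.001 -0.   ] j [ 0.64  0.08 -0.34 -0.   -1.15 -0.78] F [ 0.78  0.32 -0.44] w 0.0 g 0.0
(np.float64(-0.1), np.float64(-151.5), np.float64(228.8))
```

>>> {"fn": "servo_tool", "kwargs": {
  "motion": [
    {"travel":[0,0,0.132],"rot":[0,0,0],"hand":0},
    {"travel":[0,0,0.132],"rot":[0,0,0],"hand":0},
    {"travel":[0,0,0.132],"rot":[0,0,0],"hand":0},
    {"travel":[0,0,0.132],"rot":[0,0,0],"hand":0},
    {"travel":[0,0,0],"rot":[0,0,0],"hand":0},
    {"travel":[0,0,0],"rot":[0,0,0],"hand":0},
    {"travel":[-0.05,0,0],"rot":[0,0,0],"hand":0},
    {"travel":[-0.05,0,0],"rot":[0,0,0],"hand":0},
    {"travel":[-0.05,0,0],"rot":[0,0,0],"hand":0},
    {"travel":[-0.05,0,0],"rot":[0,0,0],"hand":0}
  ]
}}

```text
clock: 45.47
position: [445.5, 180.9, 98.9]
ee_rot: [-0.66, 0.752, -0.0, 0.001]
contact_force: [0.2, -0.4, 0.2]
gripper_width: -0.1
grasp_force: 0.4
```

>>> {"fn": "servo_tool", "kwargs": {
  "motion": [
    {"travel":[-0.032,0,0.013],"rot":[0,0,0],"hand":0},
    {"travel":[-0.032,0,0.013],"rot":[0,0,0],"hand":0},
    {"travel":[-0.03,0,0.012],"rot":[0,0,0],"hand":0},
    {"travel":[-0.03,0,0.012],"rot":[0,0,0],"hand":0},
    {"travel":[-0.01,0,0.024],"rot":[0,0,0],"hand":0},
    {"travel":[-0.01,0,0.024],"rot":[0,0,0],"hand":0},
    {"travel":[0,0,0.012],"rot":[0,0,0],"hand":0},
    {"travel":[0,0,0.01],"rot":[0,0,0],"hand":0},
    {"travel":[0,0,0],"rot":[0,0,0],"hand":0},
    {"travel":[0,0,0],"rot":[0,0,0],"hand":0}
  ]
}}

```text
clock: 46.3
position: [449.1, 214.1, 67.3]
ee_rot: [-0.659, 0.752, 0.0, -0.0]
contact_force: [-0.5, 0.1, -0.5]
gripper_width: 0.0
grasp_force: 0.0
```

```bash
cat >> h.py <<'E'
def edge(X,side):
    P=X.reshape(-1,3);u=(P[:,0]-457.7)*.9914-(P[:,1]-279.2)*.1305;v=(P[:,0]-457.7)*.1305+(P[:,1]-279.2)*.9914;z=P[:,2]
    c,o=dict(left=(v,u),right=(-v,u),far=(u,v),near=(-u,v))[side]
    L=[-60,-40,40,60] if side in("left","right") else [-80,-60,60,80]
    for o0 in L:
        k=(abs(o-o0)<6)&(c>0)&(c<150)&(z>80)&(z<175)
        if k.sum()>20: print(side,o0,k.sum(),'z',np.percentile(z[k],[2,50,98]).round(),'c',np.percentile(c[k],[2,50,98]).round())
E
python3 -c "
from h import *
s,im,X,C=look();s=st();print(uv(s['position']));edge(X,'right')
_,im,X,C=look('top');print('top');edge(X,'right')"
```

```text
t 46.35 p [449.2 214.2  67.5] yaw -97.5 tilt [-0. -0.] j [ 0.77  0.32 -0.48 -0.   -0.76 -0.9 ] F [ 0.54  0.28 -0.08] w -0.3 g 0.0
(np.float64(0.1), np.float64(-65.6), np.float64(67.5))
right -60 3514 z [ 87.  91. 173.] c [ 49.  80. 108.]
right -40 8153 z [ 88. 158. 174.] c [ 54.  77. 107.]
right 40 8187 z [ 88. 158. 174.] c [ 54.  77. 107.]
right 60 3551 z [ 88.  91. 174.] c [ 48.  79. 108.]
top
```

>>> {"fn": "servo_tool", "kwargs": {
  "motion": [
    {"travel":[0,0,0.012],"rot":[0,0,0],"hand":0},
    {"travel":[0,0,0],"rot":[0,0,0],"hand":0},
    {"travel":[0,0,0],"rot":[0,0,0],"hand":0},
    {"travel":[0,0,-0.08],"rot":[0,0,0],"hand":0},
    {"travel":[0,0,-0.16],"rot":[0,0,0],"hand":0},
    {"travel":[0,0,-0.16],"rot":[0,0,0],"hand":0},
    {"travel":[0,0,-0.16],"rot":[0,0,0],"hand":0},
    {"travel":[0,0,-0.16],"rot":[0,0,0],"hand":0},
    {"travel":[0,0,0],"rot":[0,0,0],"hand":0},
    {"travel":[0,0,0],"rot":[0,0,0],"hand":0}
  ]
}}

```text
clock: 47.23
position: [450.2, 215.4, 247.2]
ee_rot: [-0.659, 0.752, 0.0, 0.003]
contact_force: [0.2, -1.6, -2.6]
gripper_width: -0.3
grasp_force: 0.0
```

>>> {"fn": "servo_tool", "kwargs": {
  "motion": [
    {"travel":[-0.1,0,-0.1],"rot":[0,0,0],"hand":0},
    {"travel":[-0.1,0,-0.1],"rot":[0,0,0],"hand":0},
    {"travel":[-0.1,0,0],"rot":[0,0,0],"hand":0},
    {"travel":[-0.1,0,0],"rot":[0,0,0],"hand":0},
    {"travel":[0,0,0],"rot":[0,0,0],"hand":0},
    {"travel":[0,0,0],"rot":[0,0,0],"hand":0}
  ]
}}

```text
clock: 47.73
position: [461.6, 314.0, 291.8]
ee_rot: [-0.66, 0.751, -0.0, -0.003]
contact_force: [-0.2, -0.5, -0.0]
gripper_width: -0.1
grasp_force: 0.0
```

```bash
python3 -c "
from h import *
s,im,X,C=look();flaps(X);s=st();print(uv(s['position']));edge(X,'right');edge(X,'left')
_,im,X,C=look('top');print(*boxes(X,im,C))"
```

```text
far 3725 angle 1.74 spread 0.01
near 3144 angle 1.65 spread 0.03
left 59 angle 0.15 spread 0.03
right 163 angle 0.15 spread 0.03
t 47.78 p [461.6 313.3 292.3] yaw -97.5 tilt [-0.003 -0.003] j [ 0.89  0.22 -0.01 -0.   -1.35 -1.02] F [-0.06 -0.39  0.52] w -0.0 g 0.0
(np.float64(-0.6), np.float64(34.3), np.float64(292.3))
right -60 761 z [88. 90. 92.] c [ 47.  78. 107.]
right -40 760 z [88. 90. 92.] c [ 47.  78. 107.]
right 40 761 z [88. 90. 92.] c [ 47.  78. 107.]
right 60 753 z [88. 90. 92.] c [ 47.  78. 107.]
left -60 531 z [88. 90. 92.] c [ 49.  77. 107.]
left -40 534 z [88. 90. 92.] c [ 48.  76. 107.]
left 40 532 z [88. 90. 92.] c [ 48.  77. 107.]
left 60 530 z [88. 90. 92.] c [ 48.  77. 107.]
(606.2, -175.6, 83.8, array([56., 54.]))
```

Both end flaps are down at about 0.07 rad, with the long flaps still standing at 1.65 and 1.74. Now the near long flap.

>>> {"fn": "servo_tool", "kwargs": {
  "motion": [
    {"travel":[0.034,0.14,0],"rot":[0,0,0],"hand":0},
    {"travel":[0.034,0.14,0],"rot":[0,0,0],"hand":0},
    {"travel":[0.034,0.14,0],"rot":[0,0,0],"hand":0},
    {"travel":[0.034,0.14,0],"rot":[0,0,0],"hand":0},
    {"travel":[0,0,0],"rot":[0,0,0],"hand":0},
    {"travel":[0,0,0.15],"rot":[0,0,0],"hand":0},
    {"travel":[0,0,0.15],"rot":[0,0,0],"hand":0},
    {"travel":[0,0,0.15],"rot":[0,0,0],"hand":0},
    {"travel":[0,0,0.15],"rot":[0,0,0],"hand":0},
    {"travel":[0,0,0.14],"rot":[0,0,0],"hand":0}
  ]
}}

```text
clock: 48.67
position: [318.9, 296.7, 107.9]
ee_rot: [-0.659, 0.752, 0.0, 0.0]
contact_force: [-0.8, 0.8, -0.1]
gripper_width: -0.0
grasp_force: 0.0
```

>>> {"fn": "servo_tool", "kwargs": {
  "motion": [
    {"travel":[0,0,0],"rot":[0,0,0],"hand":0},
    {"travel":[0,-0.05,0],"rot":[0,0,0],"hand":0},
    {"travel":[0,-0.05,0],"rot":[0,0,0],"hand":0},
    {"travel":[0,-0.05,0],"rot":[0,0,0],"hand":0},
    {"travel":[0,-0.05,0],"rot":[0,0,0],"hand":0},
    {"travel":[0,0,0],"rot":[0,0,0],"hand":0},
    {"travel":[0,0,0],"rot":[0,0,0],"hand":0}
  ]
}}

```text
clock: 49.25
position: [369.6, 291.7, 111.0]
ee_rot: [-0.659, 0.752, 0.0, 0.001]
contact_force: [-0.4, -0.3, -0.3]
gripper_width: -0.1
grasp_force: 0.0
```

```bash
python3 -c "
from h import *
s,im,X,C=look();flaps(X);s=st();print(uv(s['position']));edge(X,'near')"
```

```text
far 4284 angle 1.77 spread 0.05
near 7741 angle 1.49 spread 0.13
left 49 angle 0.14 spread 0.01
right 243 angle 0.15 spread 0.02
t 49.3 p [369.1 291.7 110.7] yaw -97.6 tilt [0.001 0.001] j [ 1.02  0.22 -0.5   0.   -0.85 -1.15] F [-0.68  0.38  0.69] w -0.5 g 0.0
(np.float64(-89.5), np.float64(0.8), np.float64(110.7))
near -80 4165 z [ 89.  91. 167.] c [ 2. 48. 81.]
near -60 3739 z [ 89.  91. 167.] c [ 2. 47. 80.]
near 60 126 z [90. 91. 92.] c [ 0.  4. 13.]
near 80 32 z [89. 90. 91.] c [17. 21. 23.]
```

>>> {"fn": "servo_tool", "kwargs": {
  "motion": [
    {"travel":[0,-0.033,-0.006],"rot":[0,0,0],"hand":0},
    {"travel":[0,-0.033,-0.006],"rot":[0,0,0],"hand":0},
    {"travel":[0,-0.036,0.018],"rot":[0,0,0],"hand":0},
    {"travel":[0,-0.036,0.018],"rot":[0,0,0],"hand":0},
    {"travel":[0,-0.026,0.034],"rot":[0,0,0],"hand":0},
    {"travel":[0,-0.026,0.034],"rot":[0,0,0],"hand":0},
    {"travel":[0,-0.008,0.028],"rot":[0,0,0],"hand":0},
    {"travel":[0,-0.008,0.028],"rot":[0,0,0],"hand":0},
    {"travel":[0,0,0],"rot":[0,0,0],"hand":0},
    {"travel":[0,0,0],"rot":[0,0,0],"hand":0}
  ]
}}

```text
clock: 50.13
position: [419.3, 284.4, 71.6]
ee_rot: [-0.659, 0.752, -0.0, -0.001]
contact_force: [0.3, -0.6, 0.3]
gripper_width: -0.1
grasp_force: 0.0
```

```bash
python3 -c "
from h import *
s,im,X,C=look();flaps(X);s=st();print(uv(s['position']));edge(X,'near')"
```

```text
far 14139 angle 1.76 spread 0.22
near 19517 angle 1.07 spread 0.52
left 324 angle 0.2 spread 0.02
right 20017 angle 0.38 spread 0.32
t 50.18 p [419.4 284.7  72.2] yaw -97.5 tilt [-0.001 -0.001] j [ 0.92  0.33 -0.46  0.   -0.78 -1.05] F [-0.52 -0.34  1.2 ] w -0.2 g 0.0
(np.float64(-38.7), np.float64(0.5), np.float64(72.2))
near -80 5811 z [93. 96. 98.] c [ 3. 39. 76.]
near -60 5270 z [93. 96. 98.] c [ 3. 39. 76.]
near 60 96 z [95. 96. 97.] c [35. 39. 42.]
```

>>> {"fn": "servo_tool", "kwargs": {
  "motion": [
    {"travel":[0,0,0.008],"rot":[0,0,0],"hand":0},
    {"travel":[0,0,0],"rot":[0,0,0],"hand":0},
    {"travel":[0,0,0],"rot":[0,0,0],"hand":0},
    {"travel":[0,0,-0.08],"rot":[0,0,0],"hand":0},
    {"travel":[0,0,-0.16],"rot":[0,0,0],"hand":0},
    {"travel":[0,0,-0.16],"rot":[0,0,0],"hand":0},
    {"travel":[0,0,-0.16],"rot":[0,0,0],"hand":0},
    {"travel":[0,0,-0.12],"rot":[0,0,0],"hand":0},
    {"travel":[0,0,0],"rot":[0,0,0],"hand":0},
    {"travel":[0,0,0],"rot":[0,0,0],"hand":0}
  ]
}}

```text
clock: 51.02
position: [420.1, 285.8, 242.8]
ee_rot: [-0.659, 0.752, 0.001, 0.003]
contact_force: [-0.6, -0.3, -0.9]
gripper_width: -0.2
grasp_force: 0.0
```

>>> {"fn": "servo_tool", "kwargs": {
  "motion": [
    {"travel":[0,-0.1424,0],"rot":[0,0,0],"hand":0},
    {"travel":[0,-0.1424,0],"rot":[0,0,0],"hand":0},
    {"travel":[0,-0.1424,0],"rot":[0,0,0],"hand":0},
    {"travel":[0,-0.1424,0],"rot":[0,0,0],"hand":0},
    {"travel":[0,-0.1424,0],"rot":[0,0,0],"hand":0},
    {"travel":[0,0,0],"rot":[0,0,0],"hand":0},
    {"travel":[0,0,0],"rot":[0,0,0],"hand":0},
    {"travel":[0,0,0],"rot":[0,0,0],"hand":0}
  ]
}}

```text
clock: 51.68
position: [595.3, 261.3, 238.5]
ee_rot: [-0.659, 0.752, 0.0, -0.002]
contact_force: [-1.0, 0.1, -0.1]
gripper_width: 0.1
grasp_force: 0.0
```

```bash
python3 -c "
from h import *
s,im,X,C=look();flaps(X);s=st();print(uv(s['position']));edge(X,'near')"
```

```text
far 956 angle 1.77 spread 0.63
near 1580 angle 0.13 spread 0.02
left 2911 angle 0.34 spread 0.33
right 4253 angle 0.36 spread 0.31
t 51.73 p [595.1 261.6 239.5] yaw -97.5 tilt [-0.002 -0.001] j [ 0.66  0.41  0.13 -0.   -1.3  -0.79] F [-0.81 -0.43  0.86] w -0.4 g 0.0
(np.float64(138.5), np.float64(0.5), np.float64(239.5))
near -80 1243 z [90. 96. 98.] c [ 1. 37. 76.]
near -60 1140 z [90. 96. 98.] c [ 1. 36. 77.]
near 60 873 z [91. 96. 98.] c [ 1. 37. 76.]
near 80 831 z [90. 96. 98.] c [ 1. 36. 76.]
```

>>> {"fn": "servo_tool", "kwargs": {
  "motion": [
    {"travel":[0,0,0.1295],"rot":[0,0,0],"hand":0},
    {"travel":[0,0,0.1295],"rot":[0,0,0],"hand":0},
    {"travel":[0,0,0.1295],"rot":[0,0,0],"hand":0},
    {"travel":[0,0,0.1295],"rot":[0,0,0],"hand":0},
    {"travel":[0,0,0],"rot":[0,0,0],"hand":0},
    {"travel":[0,0.05,0],"rot":[0,0,0],"hand":0},
    {"travel":[0,0.05,0],"rot":[0,0,0],"hand":0},
    {"travel":[0,0.05,0],"rot":[0,0,0],"hand":0},
    {"travel":[0,0.05,0],"rot":[0,0,0],"hand":0}
  ]
}}

```text
clock: 52.48
position: [546.5, 269.2, 113.8]
ee_rot: [-0.66, 0.751, -0.0, 0.002]
contact_force: [0.2, 0.0, 0.7]
gripper_width: 0.2
grasp_force: 0.3
```

>>> {"fn": "servo_tool", "kwargs": {
  "motion": [
    {"travel":[0,0.033,-0.006],"rot":[0,0,0],"hand":0},
    {"travel":[0,0.033,-0.006],"rot":[0,0,0],"hand":0},
    {"travel":[0,0.036,0.018],"rot":[0,0,0],"hand":0},
    {"travel":[0,0.036,0.018],"rot":[0,0,0],"hand":0},
    {"travel":[0,0.026,0.034],"rot":[0,0,0],"hand":0},
    {"travel":[0,0.026,0.034],"rot":[0,0,0],"hand":0},
    {"travel":[0,0.008,0.028],"rot":[0,0,0],"hand":0},
    {"travel":[0,0.008,0.028],"rot":[0,0,0],"hand":0},
    {"travel":[0,0,0],"rot":[0,0,0],"hand":0},
    {"travel":[0,0,0],"rot":[0,0,0],"hand":0}
  ]
}}

```text
clock: 53.32
position: [495.4, 274.6, 73.0]
ee_rot: [-0.659, 0.752, -0.0, -0.001]
contact_force: [-0.5, 0.8, 0.2]
gripper_width: -0.1
grasp_force: 0.0
```

```bash
python3 -c "
from h import *
s,im,X,C=look();s=st();print(uv(s['position']));edge(X,'far');edge(X,'near')"
```

```text
t 53.37 p [495.8 274.9  73.6] yaw -97.5 tilt [-0.    -0.001] j [ 0.79  0.42 -0.31  0.   -0.85 -0.92] F [0.29 0.1  0.68] w 0.2 g 0.0
(np.float64(38.4), np.float64(0.7), np.float64(73.6))
far -80 5941 z [ 93.  97. 100.] c [ 4. 40. 78.]
far -60 5243 z [ 93.  97. 100.] c [ 4. 40. 78.]
far 60 111 z [96. 97. 98.] c [35. 38. 42.]
near -80 5790 z [90. 96. 98.] c [ 1. 37. 76.]
near -60 5154 z [91. 96. 98.] c [ 1. 37. 76.]
near 60 173 z [93. 96. 98.] c [18. 25. 78.]
```

>>> {"fn": "servo_tool", "kwargs": {
  "motion": [
    {"travel":[0,0,0.014],"rot":[0,0,0],"hand":0},
    {"travel":[0,0,0],"rot":[0,0,0],"hand":0},
    {"travel":[0,0,0],"rot":[0,0,0],"hand":0},
    {"travel":[0,0,-0.08],"rot":[0,0,0],"hand":0},
    {"travel":[0,0,-0.16],"rot":[0,0,0],"hand":0},
    {"travel":[0,0,-0.16],"rot":[0,0,0],"hand":0},
    {"travel":[0,0,-0.16],"rot":[0,0,0],"hand":0},
    {"travel":[0,0,-0.16],"rot":[0,0,0],"hand":0},
    {"travel":[-0.05,0,-0.12],"rot":[0,0,0],"hand":0},
    {"travel":[-0.05,0,-0.12],"rot":[0,0,0],"hand":0}
  ]
}}

```text
clock: 54.2
position: [498.9, 299.4, 313.7]
ee_rot: [-0.659, 0.752, 0.0, 0.001]
contact_force: [0.9, 1.1, 0.2]
gripper_width: 0.1
grasp_force: 0.0
```

>>> {"fn": "servo_tool", "kwargs": {
  "motion": [
    {"travel":[0,0,0],"rot":[0,0,0],"hand":0},
    {"travel":[0,0,0],"rot":[0,0,0],"hand":0},
    {"travel":[0,0,0],"rot":[0,0,0],"hand":0},
    {"travel":[0,0,0],"rot":[0,0,0],"hand":0}
  ]
}}

```text
clock: 54.53
position: [498.2, 299.1, 308.9]
ee_rot: [-0.659, 0.752, 0.0, -0.002]
contact_force: [-0.3, 0.6, -1.0]
gripper_width: 0.2
grasp_force: 0.0
```

```bash
python3 -c "
from h import *
s,im,X,C=look();s=st();edge(X,'far');edge(X,'near');cv2.imwrite('pics/wend.png',im[:,:,::-1])
_,im,X,C=look('top');print(*boxes(X,im,C))"
```

```text
t 54.58 p [498.3 299.1 308.9] yaw -97.5 tilt [-0.002 -0.002] j [ 0.82  0.26  0.08 -0.   -1.4  -0.95] F [ 0.5   0.4  -0.03] w 0.3 g 0.0
far -80 885 z [90. 96. 99.] c [ 2. 40. 77.]
far -60 878 z [91. 96. 99.] c [ 1. 40. 78.]
far 60 665 z [90. 96. 98.] c [ 1. 39. 78.]
far 80 631 z [90. 96. 98.] c [ 2. 41. 79.]
near -80 875 z [93. 96. 99.] c [ 1. 38. 76.]
near -60 864 z [92. 96. 99.] c [ 1. 38. 76.]
near 60 647 z [93. 96. 98.] c [ 1. 38. 76.]
near 80 625 z [92. 96. 98.] c [ 1. 37. 76.]
(606.2, -175.6, 83.8, array([56., 54.]))
```

View pics/wend.png

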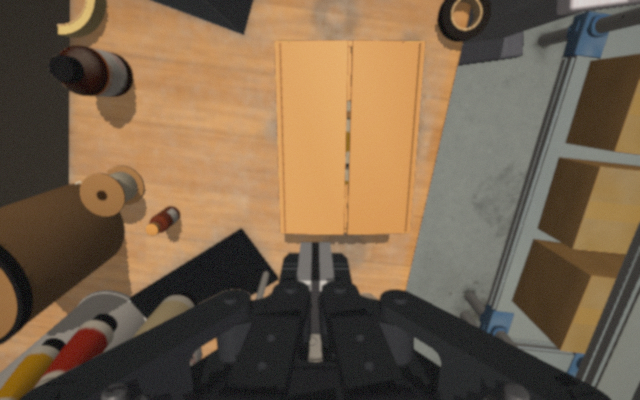

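The carton is shut: both long flaps lie level at (280–423, 40–235), tilted about 0.07 to 0.1 rad, and lids show through the slit at x≈348. The bystanders in view are undisturbed and the heavy box is still in the tray.

```bash
python3 -c "
from bench import job_done
print(job_done())"
```

```text
the job is handed in; nothing more can be done
None
```

The job is handed in, with no verdict returned: the heavy box (about 4.4 N lifted) is in the tray, the other three lie flat in the carton, and all four flaps measured under about 0.1 rad, closed in the required order at 54.6 s.

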